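Stand the refilled bottles on the checking ledge, scan them and close the row

TASK

Stand every refilled amber bottle upright on the narrow raised ledge of the checking station, each turned so that its label faces straight at the bar scanner behind the ledge. When all of them stand so, press the scan button fully in; then lay the loose wooden guard bar across the two forks in front of the ledge, resting down in both and about centred. Leave the bottles standing on the ledge and do not disturb the other things on the counter.

Things in the scene. Friction and masses are not known exactly. Their poses are not given: they have to be found in the camera images.
- station: The checking station, fixed. Its ledge is a flat steel strip without rim, 380 mm long and only 40 mm deep, less than a bottle's width, top 60 mm above the counter. Origin: on the counter under the ledge's middle; y along the ledge, x from the ledge to the bar scanner behind it (away from the robot, within 0.12 rad). Two forks stand in front.
- scanner (a point): Middle of the near face of the scanner, one grey bar-shaped block 370 mm long and 85 mm high with a dark window, parallel to the ledge, its near face 60 mm beyond the ledge's centre line.
- fork_left (a point): Middle of the seat of the left steel fork, 130 mm left (station's +y) of the ledge's middle and 90 mm nearer the robot than its centre line. Flat seat 16 mm wide (y), 75 mm above the counter, between two lips 36 mm apart (in x) that stand 18 mm above it. The right fork is its twin at 130 mm to the right (-y).
- scan (a joint): The scan button, a spring push button that moves straight down: 0 = up, 0.007 m = fully in. Takes about 5 N; springs back when let go.
- scan_top (a point): Centre of the top of the scan button's round white cap (40 mm diameter), on a small black housing fixed to the counter near the front right of the station. Press straight down.
- bottle1: One of up to six identical refilled amber bottles with blue caps (some may be absent). Upright: body 50 mm diameter, 62 mm high, then a shoulder; cap 33 mm diameter from 76 to 113 mm above the underside. About 200 g. Origin: centre of the underside; z up through the cap; x out through the middle of its white paper label, which covers one side only.
- bottle2: One of up to six identical refilled amber bottles with blue caps (some may be absent). Upright: body 50 mm diameter, 62 mm high, then a shoulder; cap 33 mm diameter from 76 to 113 mm above the underside. About 200 g. Origin: centre of the underside; z up through the cap; x out through the middle of its white paper label, which covers one side only.
- bottle3: One of up to six identical refilled amber bottles with blue caps (some may be absent). Upright: body 50 mm diameter, 62 mm high, then a shoulder; cap 33 mm diameter from 76 to 113 mm above the underside. About 200 g. Origin: centre of the underside; z up through the cap; x out through the middle of its white paper label, which covers one side only.
- bottle4: One of up to six identical refilled amber bottles with blue caps (some may be absent). Upright: body 50 mm diameter, 62 mm high, then a shoulder; cap 33 mm diameter from 76 to 113 mm above the underside. About 200 g. Origin: centre of the underside; z up through the cap; x out through the middle of its white paper label, which covers one side only.
- bottle5: One of up to six identical refilled amber bottles with blue caps (some may be absent). Upright: body 50 mm diameter, 62 mm high, then a shoulder; cap 33 mm diameter from 76 to 113 mm above the underside. About 200 g. Origin: centre of the underside; z up through the cap; x out through the middle of its white paper label, which covers one side only.
- bottle6: One of up to six identical refilled amber bottles with blue caps (some may be absent). Upright: body 50 mm diameter, 62 mm high, then a shoulder; cap 33 mm diameter from 76 to 113 mm above the underside. About 200 g. Origin: centre of the underside; z up through the cap; x out through the middle of its white paper label, which covers one side only.
- bottle1_label (a point): Middle of the label on bottle1: 25 mm out from the bottle's axis along its x, 34 mm above its underside. A narrow white seal strip runs from here up over the cap to the centre of its top, so the label's side is seen from above.
- bottle2_label (a point): Middle of the label on bottle2: 25 mm out from the bottle's axis along its x, 34 mm above its underside. A narrow white seal strip runs from here up over the cap to the centre of its top, so the label's side is seen from above.
- bottle3_label (a point): Middle of the label on bottle3: 25 mm out from the bottle's axis along its x, 34 mm above its underside. A narrow white seal strip runs from here up over the cap to the centre of its top, so the label's side is seen from above.
- bottle4_label (a point): Middle of the label on bottle4: 25 mm out from the bottle's axis along its x, 34 mm above its underside. A narrow white seal strip runs from here up over the cap to the centre of its top, so the label's side is seen from above.
- bottle5_label (a point): Middle of the label on bottle5: 25 mm out from the bottle's axis along its x, 34 mm above its underside. A narrow white seal strip runs from here up over the cap to the centre of its top, so the label's side is seen from above.
- bottle6_label (a point): Middle of the label on bottle6: 25 mm out from the bottle's axis along its x, 34 mm above its underside. A narrow white seal strip runs from here up over the cap to the centre of its top, so the label's side is seen from above.
- bar: The guard bar: a loose square bar of light wood, 340 mm long (its x), 22 mm square, about 120 g, lying on the counter to the right of the station. Origin: at its centre (11 mm above what it lies on); any of its four long faces may be up.
- mortar: Bystander: white ceramic bowl, 100 mm wide, 55 mm high. Leave it where it is.
- beaker: Bystander: glass beaker 70 mm wide, 85 mm high, on the right. Leave it.
- spatula: Bystander: spatula lying on the counter. Leave it.
- salve_jar: Bystander: squat amber jar with white lid, 50 mm wide, 55 mm high, without label strip, near the bottles. Leave it.

How it is judged (in metres and radians):
On the way, in this order (a step that is already met when the one before it is completed fails the run):
1. every bottle stands released on the ledge with its label facing the scanner (x of bottle1 in the frame of station between -0.021 and 0.021 m and y of bottle1 in the frame of station between -0.19 and 0.19 m and z of bottle1 in the frame of station between 0.055 and 0.065 m and angle between each of bottle1, bottle2, bottle3, bottle4, bottle5, bottle6's own z axis and vertical below 0.1 rad and angle between the x axis of each of bottle1, bottle2, bottle3, bottle4, bottle5, bottle6 and the x axis of station, either way round below 0.35 rad and x of each of bottle1_label, bottle2_label, bottle3_label, bottle4_label, bottle5_label, bottle6_label in the frame of station above 0 m and linear speed of each of bottle1, bottle2, bottle3, bottle4, bottle5, bottle6 below 0.03 m/s and x of bottle2 in the frame of station between -0.021 and 0.021 m and y of bottle2 in the frame of station between -0.19 and 0.19 m and z of bottle2 in the frame of station between 0.055 and 0.065 m and x of bottle3 in the frame of station between -0.021 and 0.021 m and y of bottle3 in the frame of station between -0.19 and 0.19 m and z of bottle3 in the frame of station between 0.055 and 0.065 m and x of bottle4 in the frame of station between -0.021 and 0.021 m and y of bottle4 in the frame of station between -0.19 and 0.19 m and z of bottle4 in the frame of station between 0.055 and 0.065 m and x of bottle5 in the frame of station between -0.021 and 0.021 m and y of bottle5 in the frame of station between -0.19 and 0.19 m and z of bottle5 in the frame of station between 0.055 and 0.065 m and x of bottle6 in the frame of station between -0.021 and 0.021 m and y of bottle6 in the frame of station between -0.19 and 0.19 m and z of bottle6 in the frame of station between 0.055 and 0.065 m and contact force between each of bottle1, bottle2, bottle3, bottle4, bottle5, bottle6 and the fingers below 0.3 N), for 0.2 s.
2. the scan button is pressed fully in while all bottles stand so (x of bottle1 in the frame of station between -0.021 and 0.021 m and y of bottle1 in the frame of station between -0.19 and 0.19 m and z of bottle1 in the frame of station between 0.055 and 0.065 m and angle between each of bottle1, bottle2, bottle3, bottle4, bottle5, bottle6's own z axis and vertical below 0.1 rad and angle between the x axis of each of bottle1, bottle2, bottle3, bottle4, bottle5, bottle6 and the x axis of station, either way round below 0.35 rad and x of each of bottle1_label, bottle2_label, bottle3_label, bottle4_label, bottle5_label, bottle6_label in the frame of station above 0 m and linear speed of each of bottle1, bottle2, bottle3, bottle4, bottle5, bottle6 below 0.03 m/s and x of bottle2 in the frame of station between -0.021 and 0.021 m and y of bottle2 in the frame of station between -0.19 and 0.19 m and z of bottle2 in the frame of station between 0.055 and 0.065 m and x of bottle3 in the frame of station between -0.021 and 0.021 m and y of bottle3 in the frame of station between -0.19 and 0.19 m and z of bottle3 in the frame of station between 0.055 and 0.065 m and x of bottle4 in the frame of station between -0.021 and 0.021 m and y of bottle4 in the frame of station between -0.19 and 0.19 m and z of bottle4 in the frame of station between 0.055 and 0.065 m and x of bottle5 in the frame of station between -0.021 and 0.021 m and y of bottle5 in the frame of station between -0.19 and 0.19 m and z of bottle5 in the frame of station between 0.055 and 0.065 m and x of bottle6 in the frame of station between -0.021 and 0.021 m and y of bottle6 in the frame of station between -0.19 and 0.19 m and z of bottle6 in the frame of station between 0.055 and 0.065 m and value of joint scan above 0.005 m), for 0.04 s.
3. the guard bar rests in both forks (x of bar in the frame of station between -0.102 and -0.078 m and y of bar in the frame of station between -0.035 and 0.035 m and z of bar in the frame of station between 0.081 and 0.091 m and angle between the x axis of bar and the y axis of station, either way round below 0.08 rad and linear speed of bar below 0.03 m/s), for 0.2 s.
At the end, for the whole second after the job is handed in: Every bottle stands still and upright (0.1 rad) on the ledge, axis within 21 mm of its centre line, label facing the scanner within 0.35 rad; the bar rests level in both forks, within 35 mm of centred and 0.08 rad of the ledge's line; the button is out again (all of step 3 and x of bottle1 in the frame of station between -0.021 and 0.021 m and y of bottle1 in the frame of station between -0.19 and 0.19 m and z of bottle1 in the frame of station between 0.055 and 0.065 m and angle between each of bottle1, bottle2, bottle3, bottle4, bottle5, bottle6's own z axis and vertical below 0.1 rad and angle between the x axis of each of bottle1, bottle2, bottle3, bottle4, bottle5, bottle6 and the x axis of station, either way round below 0.35 rad and x of each of bottle1_label, bottle2_label, bottle3_label, bottle4_label, bottle5_label, bottle6_label in the frame of station above 0 m and linear speed of each of bottle1, bottle2, bottle3, bottle4, bottle5, bottle6 below 0.03 m/s and x of bottle2 in the frame of station between -0.021 and 0.021 m and y of bottle2 in the frame of station between -0.19 and 0.19 m and z of bottle2 in the frame of station between 0.055 and 0.065 m and x of bottle3 in the frame of station between -0.021 and 0.021 m and y of bottle3 in the frame of station between -0.19 and 0.19 m and z of bottle3 in the frame of station between 0.055 and 0.065 m and x of bottle4 in the frame of station between -0.021 and 0.021 m and y of bottle4 in the frame of station between -0.19 and 0.19 m and z of bottle4 in the frame of station between 0.055 and 0.065 m and x of bottle5 in the frame of station between -0.021 and 0.021 m and y of bottle5 in the frame of station between -0.19 and 0.19 m and z of bottle5 in the frame of station between 0.055 and 0.065 m and x of bottle6 in the frame of station between -0.021 and 0.021 m and y of bottle6 in the frame of station between -0.19 and 0.19 m and z of bottle6 in the frame of station between 0.055 and 0.065 m and value of joint scan below 0.002 m); the robot touches nothing.
It fails at once if one of the other things on the counter is displaced by more than 30 mm (distance of any of mortar, beaker, spatula, salve_jar from where it was at the start of the episode above 0.03 m).
Of bottle1, bottle2, bottle3, bottle4, bottle5, bottle6 only 4 to 6 are there at a start; the rules pass over those that are not, and their reading is None.
At some moment in a run one of bar may be knocked a few centimetres aside while the robot is not near it.
It also fails if it takes over 210 s, if anything falls off the work surface, if the arm or the gripper's body presses on something with over 40 N, if the wrist force passes 120 N, or if a joint passes its speed limit or range.

ROBOT

A 7-joint arm with a two-finger parallel gripper is mounted at the origin on the work surface. World frame = base frame: x ahead of the robot, y to its left, z up, the work surface at z = 0. Lengths are in mm, angles in rad, forces in N, time in s.
With the tool pointing down it reaches from about 400 to 925 mm from the base axis. Payload 4.1 kg.
Tool frame: the origin (TCP) lies at the very end of the fingers, on their centre line; the grasp point (between the pads) lies 19 mm behind it (manip.tcp_to_grasp is the distance from the TCP to the grasp point, in mm); x points along the fingers, y is the direction in which the jaws open and shut, and the axes are right-handed (so a half turn about x gives the same grasp; the last joint's range is limited). The gripper opens to 85 mm and grips with 20 to 120 N. Pads are 22 mm wide; open, the fingers measure 114 mm over their backs; the gripper's body (76 mm by 85 mm) begins 54 mm behind the grasp point. The pads swing forward as they close: fully open they stand 13 mm farther back than shut.
Start: joints at [-0.099, 0.398, 0.045, 1.537, -0.019, 1.207, -0.051], TCP at [650.034, 0.031, 231.347] pointing down, gripper open.
Joint ranges: [-2.82, 2.82], [-0.49, 2.23], [-1.37, 1.46], [0, 2.46], [-1.36, 4.5], [0.23, 2], [-2.94, 2.94]. Speed limits (rad/s): [2.57, 2.57, 3.14, 3.14, 3.14, 3.14, 3.14].

INTERFACE

Orientations are given as a unit quaternion [x, y, z, w].
In Python, from station import telemetry, cams, ticket, manip gives the robot as it stands.
- The arm moves only by the tool step_arm, never from a script. Its argument "plan" is one flat list of numbers, 7 for each row, row after row: the turn, a rotation vector about the tool's x, y, z in units of 6 degrees (1.0 is 6 degrees), then the shift along the tool's x, y, z in units of 25 mm (1.0 is 25 mm), then the finger opening in mm, from 0 to 85.4. A call has 1 to 20 rows; each row is the pose to reach, as a shift and turn from the pose commanded when the call began, along the tool's axes at that moment; what a row does not reach only later rows make up. A row lasts 1/12 s, in which the tool goes at most 41.7 mm and 7.16 degrees, less where a joint would pass 70% of its speed; a pose out of reach is approached as far as the arm can. A call with a gripper value outside its range is refused whole. The fingers move at their own pace and stop on an object; the grip force is fixed at half the most. Time passes only in rows, so rows that repeat a pose let the fingers close. It gives the time, the measured TCP pose, the force and the opening at its end, in the units of the state.
- telemetry.state(): the state, without advancing time (a new reading comes with each control period).
- cams.snapshot(name): name is "scene" or "side" or "wrist"; returns a dict with "pixels" (480x640x3 uint8, red, green, blue), "fovy" (degrees; the focal length in pixels is half the picture's height over the tangent of half this angle, whatever the lens; pixels are square), "cx", "cy" (the principal point, pixels), "distortion" ([k1, k2, p1, p2, k3] as OpenCV has them; the pictures are not rectified), "R" (3x3) and "t" (3): a world point X has camera coordinates R X + t. Camera axes: x right, y down, z forward; pixel columns grow to the right and rows downward; lengths in mm; the calibration is good to about 2 mm. A picture is of the moment at which its call begins. There is no depth.
- ticket.job_done(): hands the job in, once; it reports no verdict.
The state is a dict: "time_s": time; "joint_positions": joint angles; "qd": joint speeds; "joint_efforts": joint torques, N m; "position": TCP position; "tcp_rot": TCP orientation; "wrist_force": force on the tool from outside, world axes, zero at the start; "moment": the same for the moment, N m; "grip_width": finger opening in mm.
Only numpy, scipy, OpenCV 4.12 (cv2) and the standard library are available. Lean on these libraries where they do the work, as an engineer would, in place of code of your own. Each camera call takes 0.05 s, during which the arm holds its last target.

## Working session

There is one attempt and no reset: what is moved stays moved. The work goes in short steps, Python scripts to look and compute and a tool call to move; the robot and the scene stay as the last step left them, time stands still between calls to the robot, and variables do not carry over. Pictures are saved under pics/ and viewed, and the job is handed in when it is done.

Besides the shell and the picture viewer there is one more tool, called after "Emit:" as name(argument=value, ...) on one line, values as JSON. step_arm: Moves the arm, as the interface text tells. Its arguments: {"type":"object","properties":{"plan":{"type":"array","items":{"type":"number"}}},"required":["plan"]}

```bash
ls; mkdir -p pics
python3 - <<'E'
from station import telemetry, cams, ticket, manip
import cv2
print(telemetry.state(), manip.tcp_to_grasp)
for n in ["scene","side","wrist"]:
    s=cams.snapshot(n); cv2.imwrite(f"pics/{n}0.png",s["pixels"][:,:,::-1])
    print(n,s["fovy"],s["cx"],s["cy"],s["distortion"],s["R"],s["t"])
E
```

```text
pics
{'time_s': 0.0, 'joint_positions': array([-0.09901792,  0.39920281,  0.04503817,  1.53788449, -0.01867501,
        1.20691049, -0.05071033]), 'qd': array([-0.00098334,  0.00036566,  0.00132576,  0.00043471, -0.00213417,
       -0.00011301, -0.00166857]), 'joint_efforts': array([-9.65094187e-04, -4.75129580e+01,  1.36406265e+00, -2.54227209e+01,
        1.14684159e-02,  9.53188282e-03,  3.56541250e-05]), 'position': array([6.49359228e+02, 2.22615101e-02, 2.30254584e+02]), 'tcp_rot': array([-0.49943364, -0.5004847 ,  0.50050359, -0.49957708]), 'wrist_force': array([-0.54503757,  0.58993998, -0.03625533]), 'moment': array([0.05029996, 0.00920684, 0.00158433]), 'grip_width': 85.3500797107508} 18.700000000000003
scene 52.057712973298095 325.7181409117352 233.41662466440684 [-0.07906929  0.          0.          0.          0.        ] [[ 0.36135037  0.93236611  0.01092414]
 [ 0.71717081 -0.27042324 -0.64229067]
 [-0.59589591  0.23992645 -0.7663833 ]] [-195.06140246 -339.61888199 1490.89033393]
side 57.43372386948119 316.6529326220741 232.19967935069346 [-0.03713847  0.          0.          0.          0.        ] [[-0.9129048  -0.40776446 -0.01824782]
 [-0.25334435  0.60110729 -0.75794899]
 [ 0.32003355 -0.68731228 -0.65205855]] [ 481.10365145  216.30367217 1020.04689365]
wrist 62.43207236807887 311.6583586304753 240.80850404272886 [-0.08459084  0.          0.          0.          0.        ] [[ 9.99999985e-01 -1.71517695e-04 -4.91552083e-06]
 [-1.61627363e-04 -9.51181443e-01  3.08632203e-01]
 [-5.76114362e-05 -3.08632198e-01 -9.51181456e-01]] [-648.76285641  -40.11451082  379.27796263]
```

View pics/scene0.png

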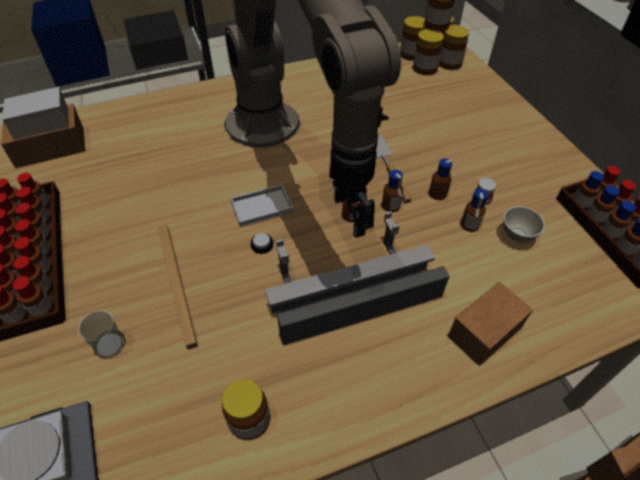

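View pics/side0.png

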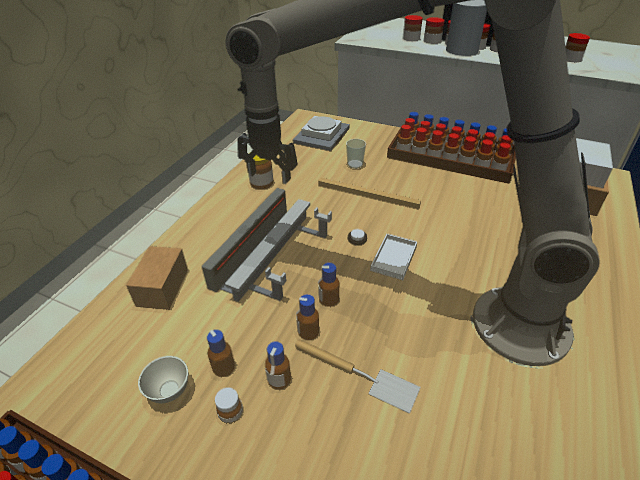

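View pics/wrist0.png

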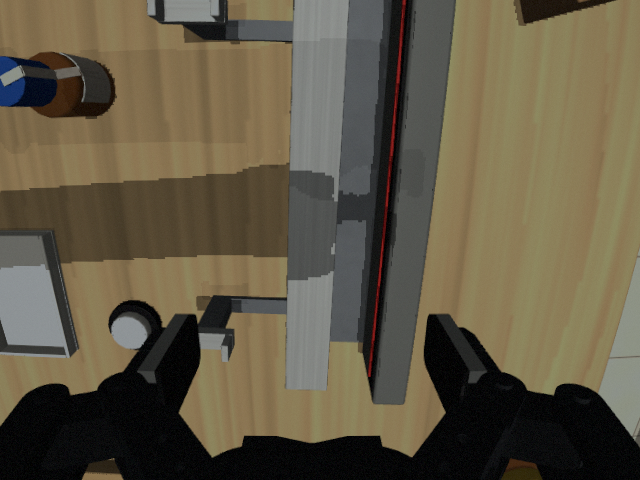

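The scene and side pictures show 4 bottles: side pixels (328,270), (306,305), (217,340) and (276,352). The jar is at (228,400), the bar at (370,193) and the button at (357,236). Next I'll measure positions.

```bash
cat > h.py <<'E'
import numpy as np, cv2
from station import telemetry, cams, ticket, manip
from scipy.spatial.transform import Rotation as Ro
def snap(n,save=None):
    s=cams.snapshot(n); f=240/np.tan(np.radians(s["fovy"]/2))
    s["K"]=np.array([[f,0,s["cx"]],[0,f,s["cy"]],[0,0,1.]]); s["R"]=np.array(s["R"]);s["t"]=np.array(s["t"])
    s["d"]=np.array(s["distortion"],float); s["img"]=np.ascontiguousarray(s["pixels"][:,:,::-1])
    if save: cv2.imwrite(save,s["img"])
    return s
def ray(s,uv):
    p=cv2.undistortPoints(np.array([[uv]],float),s["K"],s["d"])[0,0]
    o=-s["R"].T@s["t"]; d=s["R"].T@np.array([p[0],p[1],1]); return o,d/np.linalg.norm(d)
def onz(s,uv,z):
    o,d=ray(s,uv); return o+d*(z-o[2])/d[2]
def proj(s,X):
    return cv2.projectPoints(np.array(X,float).reshape(-1,3),cv2.Rodrigues(s["R"])[0],s["t"],s["K"],s["d"])[0].reshape(-1,2)
def tri(a,ua,b,ub):
    o1,d1=ray(a,ua);o2,d2=ray(b,ub)
    A=np.c_[d1,-d2]; k=np.linalg.lstsq(A,o2-o1,rcond=None)[0]
    p,q=o1+k[0]*d1,o2+k[1]*d2; return (p+q)/2,np.linalg.norm(p-q)
def blobs(s,lo,hi,amin=30):
    m=cv2.inRange(cv2.cvtColor(s["img"],cv2.COLOR_BGR2HSV),np.array(lo),np.array(hi))
    n,l,st,c=cv2.connectedComponentsWithStats(m)
    return m,l,[(i,st[i],c[i]) for i in range(1,n) if st[i][4]>=amin]
BLUE=((105,120,50),(130,255,255))
E
python3 - <<'E'
from h import *
np.set_printoptions(precision=1,suppress=True)
print(Ro.from_quat(telemetry.state()["tcp_rot"]).as_matrix())
S={n:snap(n) for n in ["scene","side","wrist"]}
for n in S:
    for i,st,c in blobs(S[n],*BLUE)[2]: print(n,st,c,onz(S[n],c,97)[:2])
sd=S["side"]["img"]
cv2.imwrite("pics/side_z1.png",cv2.resize(sd[250:400,180:360],None,fx=4,fy=4))
cv2.imwrite("pics/side_z2.png",cv2.resize(sd[170:310,190:340],None,fx=4,fy=4))
cv2.imwrite("pics/scene_z2.png",cv2.resize(S["scene"]["img"][200:345,240:460],None,fx=3.6,fy=3.6))
E
```

```text
[[-0.  1.  0.]
 [-0.  0. -1.]
 [-1. -0.  0.]]
scene [440 159  11   9  63] [444.6 163.4] [448. 357.]
scene [390 170  12  10  67] [394.5 174. ] [439.2 219.7]
scene [591 172  13   9  85] [596.9 175.6] [621.9 706.1]
scene [605 185  15  11 104] [612.1 189.9] [676.7 707.3]
scene [474 188  14  11  79] [480.6 192.9] [570.2 385.8]
scene [621 201  15  11 112] [628.1 205.7] [733.8 707.2]
side [410 112   8  12  56] [413.8 115.7] [ 468.6 -766.2]
side [424 114   9  13  58] [428.6 118. ] [ 413.1 -768.1]
side [440 117   9  12  57] [444.1 120.6] [ 356.  -769.5]
side [455 120  10   9  54] [459.5 122.9] [ 300.8 -772.1]
side [471 122   9  11  60] [475.3 125.9] [ 244.2 -771. ]
side [487 125  10   8  56] [491.4 128.4] [ 188.4 -773.9]
side [323 263  13  10  80] [329.7 267.8] [449.9  92.5]
side [300 295  14  11 108] [307.5 300.3] [456.1 204. ]
side [207 330  16  13 135] [215.  336.6] [589.4 366.7]
side [267 342  16  14 134] [275.1 347.8] [463.4 341.1]
side [   0  426   67   54 1320] [ 31.9 453.9] [739.4 693.8]
side [ 66 469  23  11 186] [ 78.5 474.8] [640.7 684.7]
wrist [  0  57  19  19 215] [ 6.4 64.4] [438.9 116.8]
wrist [  0  78  25  28 522] [11.5 92.2] [439.8  98.1]
```

View pics/side_z1.png

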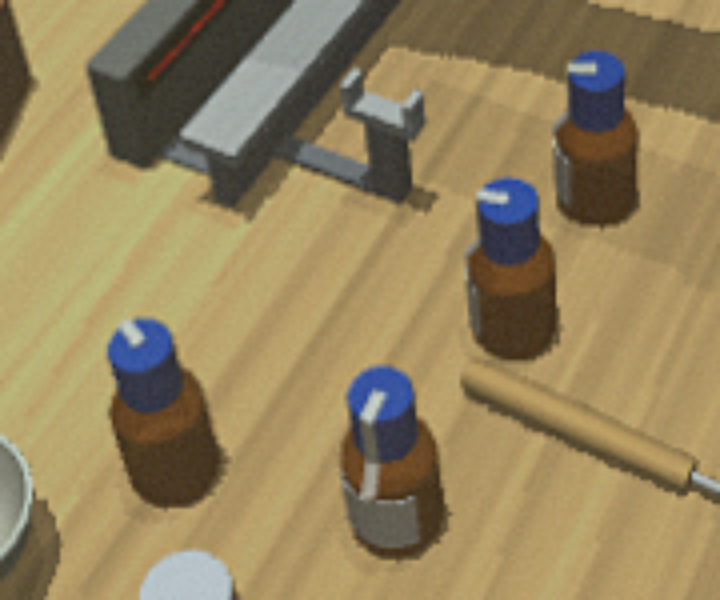

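View pics/side_z2.png

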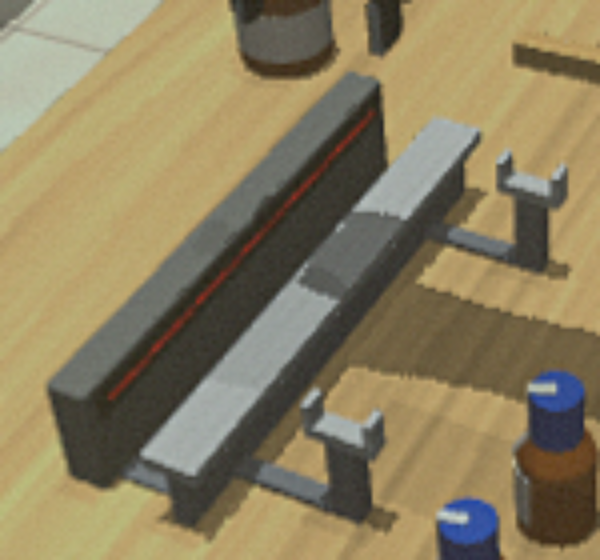

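View pics/scene_z2.png

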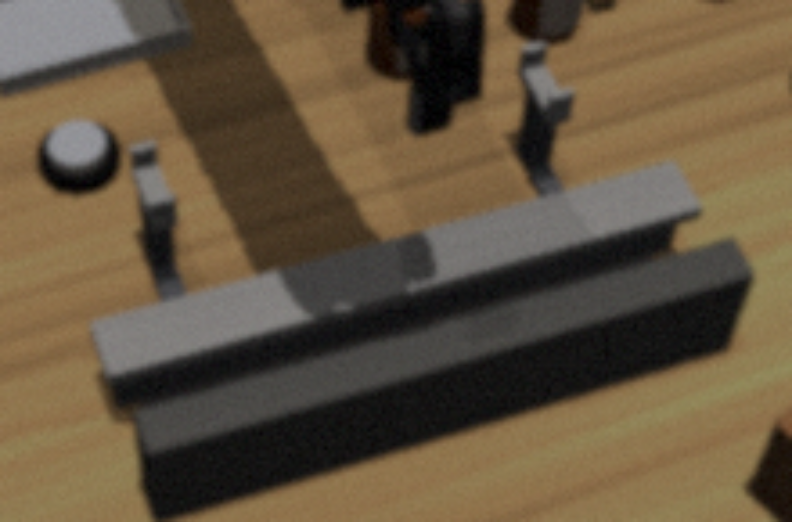

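Run:
```python
from h import *
np.set_printoptions(precision=1,suppress=True)
S={n:snap(n) for n in ["scene","side","wrist"]}
sd=lambda p,o=(190,170),k=4:(p[0]/k+o[0],p[1]/k+o[1])
def fit(P):
    P=np.array(P); print(P); c=P.mean(0); v=(P[2:].mean(0)-P[:2].mean(0)); print(c,np.linalg.norm(v),"yaw",np.arctan2(-v[0],v[1]))
fit([onz(S["side"],sd(p),60)[:2] for p in [(437,118),(481,134),(142,457),(200,476)]])
fit([onz(S["scene"],sd(p,(240,200),3.6),60)[:2] for p in [(93,325),(115,377),(672,163),(700,212)]])
print("wrist right end",[onz(S["wrist"],p,60)[:2] for p in [(286,388),(328,389)]],"edge",[onz(S["wrist"],p,60)[:2] for p in [(294,20),(347,20)]])
for c,e in [((596,70),(567,69)),((508,198),(478,196)),((142,344),(126,325)),((382,392),(365,417))]:
    a=onz(S["side"],sd(c,(180,250)),113);b=onz(S["side"],sd(e,(180,250)),113);d=b-a
    print("bottle",a[:2],np.degrees(np.arctan2(d[1],d[0])),np.linalg.norm(d))
for n,z in (("scene",0),):
  pass
for n,ps in {"side":[(319,182),(419,205)],"scene":[(163,228),(191,344)]}.items(): print("bar ends",n,[onz(S[n],p,22)[:2] for p in ps])
print("button",onz(S["side"],(357,233),30)[:2],onz(S["scene"],(262,239),30)[:2],tri(S["side"],(357,233),S["scene"],(261.5,240)),onz(S["wrist"],(131,330),30))
```

```text
[[ 658.3 -169.2]
 [ 619.7 -163.8]
 [ 673.4  208.3]
 [ 633.   207.5]]
[646.1  20.7] 374.6718730029476 yaw -0.03787220040992366
[[ 629.5 -170.2]
 [ 667.8 -168.7]
 [ 642.2  205.3]
 [ 682.7  202.9]]
[655.5  17.3] 373.83699783403057 yaw -0.03692088027282232
wrist right end [array([ 624.8, -171.8]), array([ 665.2, -173. ])] edge [array([636.8, 144.8]), array([675.1, 144.8])]
bottle [445.7 106.7] 20.255085249638274 16.84238592209437
bottle [451.8 214.4] 18.253470862031584 16.313510789013613
bottle [580.2 373.6] -24.893662778246654 15.518653811909168
bottle [456.1 350.4] 86.99178098720891 15.850781555683067
bar ends side [array([ 664.3, -327.4]), array([ 331. , -331.2])]
bar ends scene [array([ 343.3, -348.9]), array([ 675.8, -346.5])]
button [ 457.9 -125.3] [ 468.3 -133.7] (array([ 461.9, -134.8,   20.3]), np.float64(2.0714841816303453)) [ 467.2 -127.3   30. ]
```

Emit:
step_arm(plan=[0,0,0,-2.4,-6,-10.8,85,0,0,0,-2.4,-6,-10.8,85,0,0,0,-2.4,-6,-10.8,85,0,0,0,-2.4,-6,-10.8,85,0,0,0,-2.4,-6,-10.8,85,0,0,0,-2.4,-6,-10.8,85,0,0,0,-2.4,-6,-10.8,85,0,0,0,-2.4,-6,-10.8,85,0,0,0,-2.4,-6,-10.8,85,0,0,0,-2.4,-6,-10.8,85,0,0,0,-2.4,-6,-10.8,85,0,0,0,-2.4,-6,-10.8,85])

```text
time_s: 1.45
position: [500.9, 268.1, 291.0]
tcp_rot: [-0.5, -0.499, 0.501, -0.5]
wrist_force: [-0.4, -1.1, -0.1]
grip_width: 84.9
```

Run:
```python
from h import *
np.set_printoptions(precision=1,suppress=True)
print(telemetry.state()["position"],telemetry.state()["time_s"])
w=snap("wrist","pics/w1.png")
m,l,b=blobs(w,*BLUE,100)
for i,st,c in b: print(st,c,onz(w,c,110)[:2])
```

```text
[500.9 268.1 291. ] 1.45
[ 396   57   42   44 1221] [414.9  77.7] [580.6 373.8]
[ 235   89   42   42 1163] [256.  111.1] [457.1 348.7]
[239 255  36  34 777] [254.5 271.4] [449.8 213.4]
[240 362  33  27 577] [254.5 375.3] [444.  103.3]
```

View pics/w1.png

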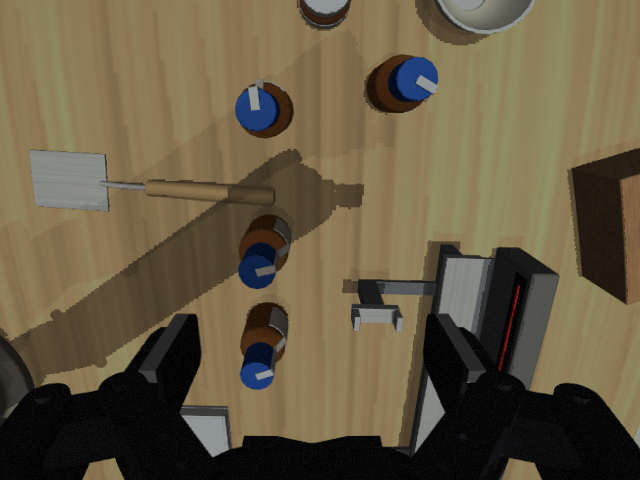

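The wrist view shows four caps at (415,78), (256,110), (256,271) and (256,375), each with a white strip. I'll zoom in on the strips.

Run:
```python
from h import *
w=snap("wrist")
im=w["img"]
t=[cv2.resize(im[y-28:y+28,x-28:x+28],None,fx=5,fy=5,interpolation=cv2.INTER_CUBIC) for x,y in [(415,78),(258,108),(260,268),(258,374)]]
cv2.imwrite("pics/caps.png",np.vstack([np.hstack(t[:2]),np.hstack(t[2:])]))
hsv=cv2.cvtColor(im,cv2.COLOR_BGR2HSV)
for x,y in [(415,78),(258,108),(260,268),(258,374)]:
    p=hsv[y-28:y+28,x-28:x+28]
    m=p[...,0]; b=(m>105)&(m<130)&(p[...,1]>120); print(np.histogram(p[...,2][b],bins=range(0,256,20))[0])
```

```text
[   1  268   19   40   35   92 1042    0    0    0    0    0]
[  0  66  16  40  54 984  80   0   0   0   0   0]
[  0 345  38 757   0   0   0   0   0   0   0   0]
[  0 441  29  12  12 274 277   0   0   0   0   0]
```

View pics/caps.png

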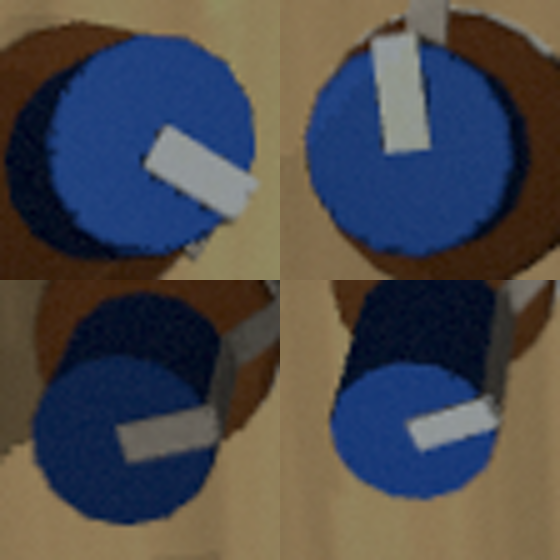

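Run:
```python
from h import *
w=snap("wrist")
for o,a,b,z in [((387,50),(154,145),(247,201),1),((230,80),(128,152),(114.5,37),1),((232,240),(122,165),(213,143),1),((230,346),(133.5,158),(212,130),1)]:
    p=[onz(w,(o[0]+q[0]/5-.4,o[1]+q[1]/5-.4),113) for q in (a,b)]; d=p[1]-p[0]
    print(p[0][:2].round(1),np.degrees(np.arctan2(d[1],d[0])).round(1),np.linalg.norm(d).round(1))
```

```text
[581.7 373.2] -28.0 17.1
[456.8 349.8] 94.8 17.2
[451.5 213.8] 14.3 16.6
[446.1 103.7] 23.0 16.9
```

Emit:
step_arm(plan=[4.67,0,0,5.25,3.26,-4.13,85,4.67,0,0,5.25,3.26,-4.13,85,4.67,0,0,5.25,3.26,-4.13,85,4.67,0,0,5.25,3.26,-4.13,85,4.67,0,0,5.25,3.26,-4.13,85,4.67,0,0,5.25,3.26,-4.13,85,4.67,0,0,6.8,3.26,-4.13,80,4.67,0,0,8.45,3.26,-4.13,70,4.67,0,0,8.45,3.26,-4.13,60,4.67,0,0,8.45,3.26,-4.13,60,4.67,0,0,8.45,3.26,-4.13,60])

```text
time_s: 2.52
position: [583.1, 373.3, 82.8]
tcp_rot: [0.608, 0.364, -0.605, 0.364]
wrist_force: [0.1, 0.2, 0.6]
grip_width: 59.7
```

Run:
```python
from h import *
print(telemetry.state()["position"],Ro.from_quat(telemetry.state()["tcp_rot"]).as_matrix().round(3))
w=snap("wrist","pics/w2.png"); w=snap("side","pics/s2.png")
cv2.imwrite("pics/s2.png",cv2.resize(w["img"][220:440,100:350],None,fx=3,fy=2.7))
```

```text
[583.08276378 373.32307706  82.80425999] [[ 0.003  0.882 -0.471]
 [ 0.002 -0.471 -0.882]
 [-1.     0.002 -0.003]]
```

View pics/w2.png

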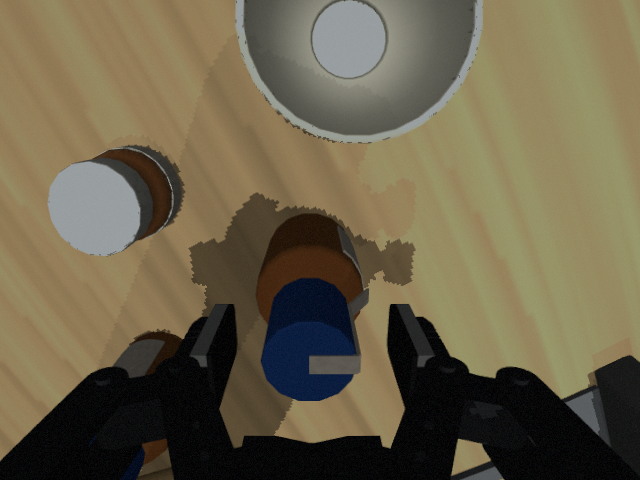

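View pics/s2.png

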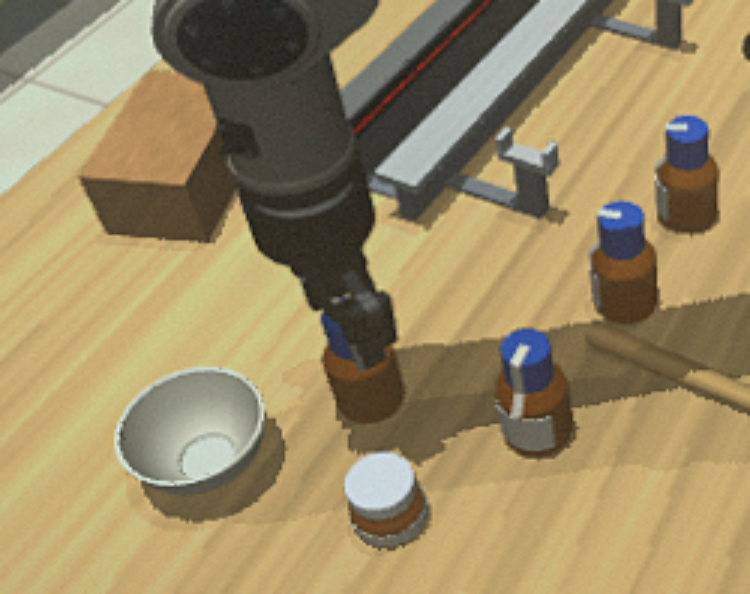

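The strip lies parallel to the jaw axis and the cap is centred between the fingers, so I'll close and lift.

Emit:
step_arm(plan=[0,0,0,0,0,0,20,0,0,0,0,0,0,20,0,0,0,0,0,0,20,0,0,0,0,0,0,20,0,0,0,0,0,0,20,0,0,0,0,0,0,20,0,0,0,-1.5,0,0,20,0,0,0,-3,0,0,20,0,0,0,-5,0,0,20,0,0,0,-5,0,0,20,0,0,0,-5,0,0,20])

```text
time_s: 3.53
position: [583.6, 374.7, 209.9]
tcp_rot: [0.609, 0.364, -0.603, 0.364]
wrist_force: [0.4, -0.4, -2.6]
grip_width: 31.1
```

Run:
```python
from h import *
w=snap("side"); cv2.imwrite("pics/s3.png",cv2.resize(w["img"][150:440,60:350],None,fx=2,fy=2))
```

```text
(no output)
```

View pics/s3.png

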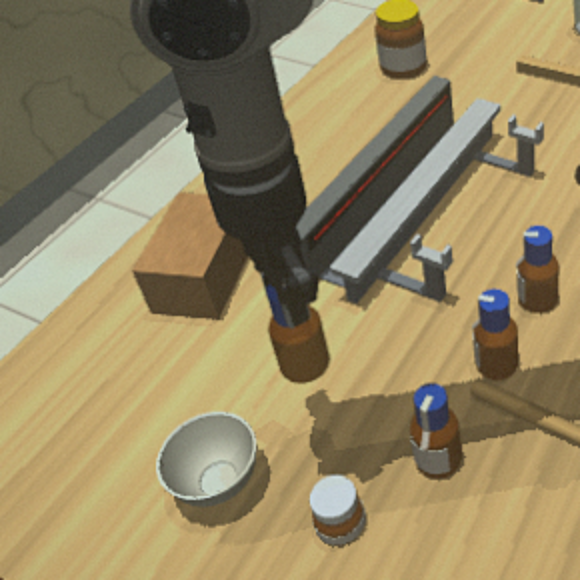

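Run:
```python
from h import *
for i in range(4):
    s=telemetry.state(); print(s["time_s"],s["position"].round(1),s["qd"].round(3)); cams.snapshot("side")
```

```text
3.5833 [581.9 373.5 206.3] [-0.     0.044 -0.003  0.067  0.001  0.    -0.001]
3.6333 [580.7 372.7 203.8] [ 0.001  0.029 -0.003  0.038  0.001  0.003  0.001]
3.6833 [580.  372.3 202.4] [ 0.001  0.016 -0.     0.014 -0.001 -0.     0.002]
3.7333 [579.9 372.1 201.9] [ 0.002  0.008 -0.001 -0.001  0.    -0.    -0.001]
```

```bash
cat > c.py <<'E'
# commanded pose tracking: file holds x,y,z,yaw(deg) commanded
import numpy as np, json, sys
from station import telemetry
def load(): return json.load(open("cmd.json"))
def axes(yaw):
    a=np.radians(yaw); return np.array([[0,0,-1],[np.cos(a),np.sin(a),0],[np.sin(a),-np.cos(a),0]])
def to(xyz,yaw):
    c=load(); d=np.array(xyz,float)-c[:3]; return -(yaw-c[3])/6, (axes(c[3])@d/25)
def done(rot,t):
    c=load(); p=np.array(c[:3])+axes(c[3]).T@np.array(t)*25
    json.dump([*p,c[3]-6*rot],open("cmd.json","w")); 
def show(xyz,yaw):
    r,t=to(xyz,yaw); print("rot %.2f  shift %.2f %.2f %.2f"%(r,*t))
E
python3 - <<'E'
import json; json.dump([581.53,373.28,205.1,-28.02],open("cmd.json","w"))
from c import *
show((657,154,205),-2); show((657,154,145),-2)
E
```

```text
rot -4.34  shift 0.00 6.79 6.32
rot -4.34  shift 2.40 6.79 6.32
```

Emit:
step_arm(plan=[-4.34,0,0,0,6.79,6.32,20,-4.34,0,0,0,6.79,6.32,20,-4.34,0,0,0,6.79,6.32,20,-4.34,0,0,0,6.79,6.32,20,-4.34,0,0,0,6.79,6.32,20,-4.34,0,0,0,6.79,6.32,20,-4.34,0,0,0,6.79,6.32,20,-4.34,0,0,0,6.79,6.32,20,-4.34,0,0,0,6.79,6.32,20,-4.34,0,0,1,6.79,6.32,20,-4.34,0,0,1.8,6.79,6.32,20,-4.34,0,0,2,6.79,6.32,20,-4.34,0,0,2,6.79,6.32,20,-4.34,0,0,2,6.79,6.32,20,-4.34,0,0,2,6.79,6.32,20,-4.34,0,0,2,6.79,6.32,20])

```text
time_s: 5.12
position: [658.1, 154.7, 156.7]
tcp_rot: [0.509, 0.491, -0.508, 0.492]
wrist_force: [0.5, -0.2, -2.2]
grip_width: 31.5
```

Run:
```python
from h import *; from c import *
done(-4.34,(2,6.79,6.32)); print(load())
w=snap("wrist","pics/w4.png"); s=snap("side"); cv2.imwrite("pics/s4.png",cv2.resize(s["img"][150:340,160:350],None,fx=3,fy=3))
s=telemetry.state(); print(s["position"],s["wrist_force"])
```

```text
[657.1573276401424, 154.05507027253822, 155.1, -1.9800000000000004]
[657.83174444 154.33441486 156.36495249] [-0.2095521   0.5984513  -2.54746872]
```

View pics/w4.png

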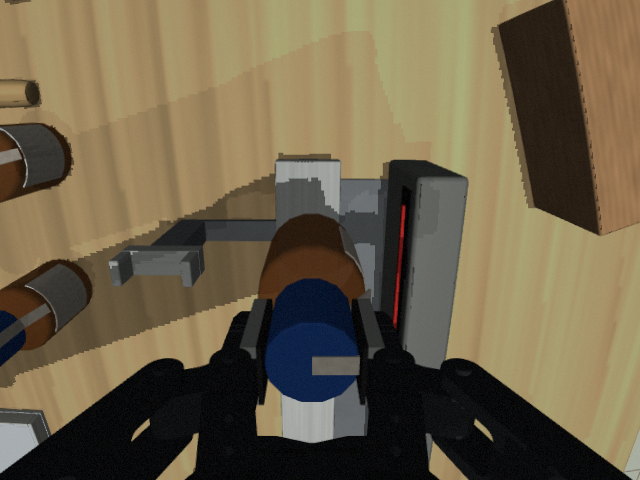

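View pics/s4.png

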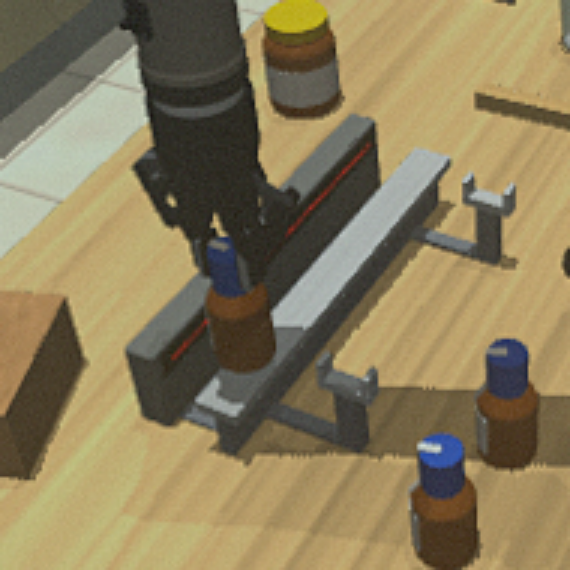

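Run:
```python
from h import *
w=snap("wrist")
for p in [(276,160),(340,161),(277,200),(340,178),(282,437),(334,437)]: print(p,onz(w,p,60)[:2].round(1))
print(onz(w,(313,369),174)[:2], telemetry.state()["position"])
for p in [(121,270),(192,273)]: print("fork",onz(w,p,75)[:2])
cv2.imwrite("pics/w5.png",cv2.resize(w["img"][140:460,80:480],None,fx=2,fy=1.8))
```

```text
(276, 160) [638.1 207.1]
(340, 161) [676.3 205.1]
(277, 200) [637.2 182.7]
(340, 178) [676.1 194.9]
(282, 437) [629.   -3.6]
(334, 437) [669.4  -5.1]
[657.19249174 141.94309894] [657.6964806  154.20440813 156.13499127]
fork [538.6049024  145.62412862]
fork [583.37034858 142.25491316]
```

View pics/w5.png

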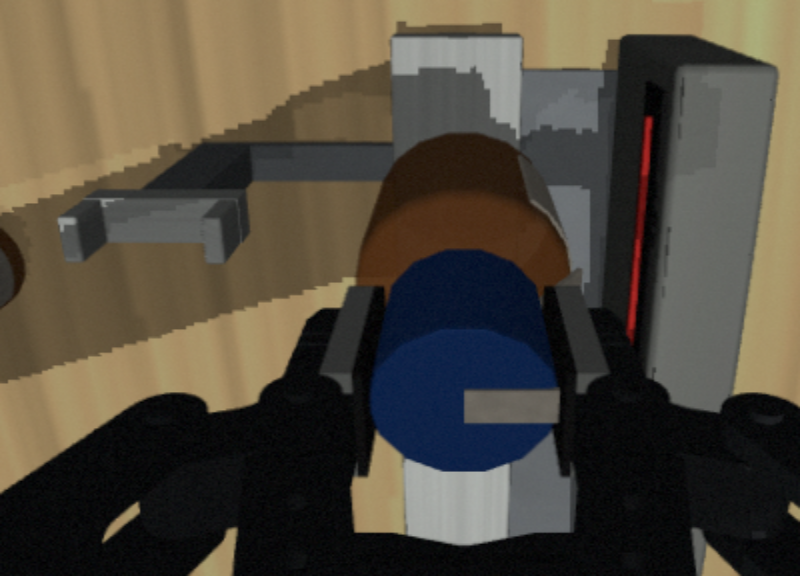

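Emit:
step_arm(plan=[0,0,0,0.3,-0.08,0.08,20,0,0,0,0.5,-0.08,0.08,20,0,0,0,0.56,-0.08,0.08,20,0,0,0,0.6,-0.08,0.08,20,0,0,0,0.6,-0.08,0.08,20,0,0,0,0.6,-0.08,0.08,20,0,0,0,0.6,-0.08,0.08,20])

```text
time_s: 5.85
position: [655.0, 151.5, 142.4]
tcp_rot: [-0.509, -0.491, 0.509, -0.491]
wrist_force: [-4.4, -1.5, 10.5]
grip_width: 31.3
```

Run:
```python
from h import *; from c import *
done(0,(.6,-.08,.08)); print(load())
s=snap("side"); cv2.imwrite("pics/s6.png",cv2.resize(s["img"][210:310,190:290],None,fx=6,fy=6))
s=telemetry.state(); print(s["position"],s["wrist_force"])
```

```text
[655.0894204606835, 152.1253656585772, 140.1, -1.9800000000000004]
[654.99992184 151.55951505 142.42212709] [-5.28676593 -2.02010636  9.86621937]
```

View pics/s6.png

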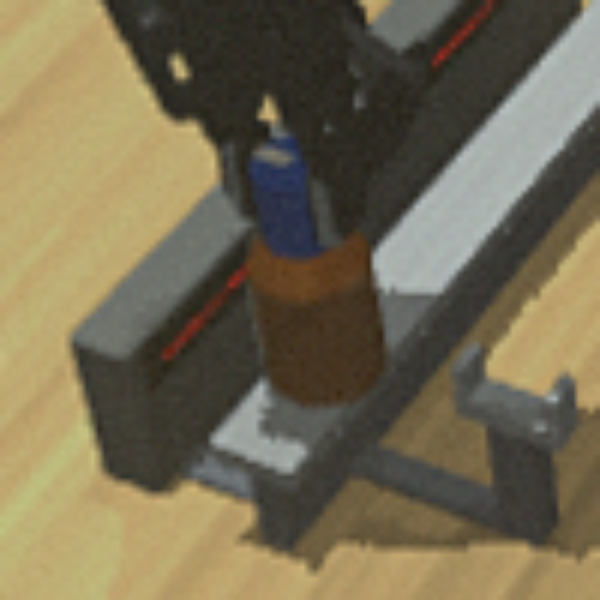

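Emit:
step_arm(plan=[0,0,0,-0.04,0,0,20,0,0,0,-0.06,0,0,20,0,0,0,-0.06,0,0,30,0,0,0,-0.06,0,0,36,0,0,0,-0.06,0,0,42,0,0,0,-0.06,0,0,50,0,0,0,-0.06,0,0,60,0,0,0,-0.06,0,0,66,0,0,0,-0.06,0,0,66,0,0,0,-1,0,0,66,0,0,0,-2.5,0,0,66,0,0,0,-4,0,0,66,0,0,0,-4,0,0,66])

```text
time_s: 6.98
position: [659.6, 153.4, 249.2]
tcp_rot: [0.513, 0.489, -0.504, 0.494]
wrist_force: [1.3, -0.1, 1.7]
grip_width: 65.9
```

Run:
```python
from h import *; from c import *
done(0,(-4,0,0)); print(load())
s=snap("side"); cv2.imwrite("pics/s7.png",cv2.resize(s["img"][150:310,190:350],None,fx=3.7,fy=3.7))
w=snap("wrist","pics/w7.png")
s=telemetry.state(); print(s["position"],s["wrist_force"])
show((457,349.5,160),94.8)
```

```text
[655.0894204606835, 152.1253656585772, 240.1, -1.9800000000000004]
[656.33422136 152.52809144 242.52894651] [-0.65296754  0.49389376 -0.84753978]
rot -16.13  shift 3.20 -8.19 -7.62
```

View pics/s7.png

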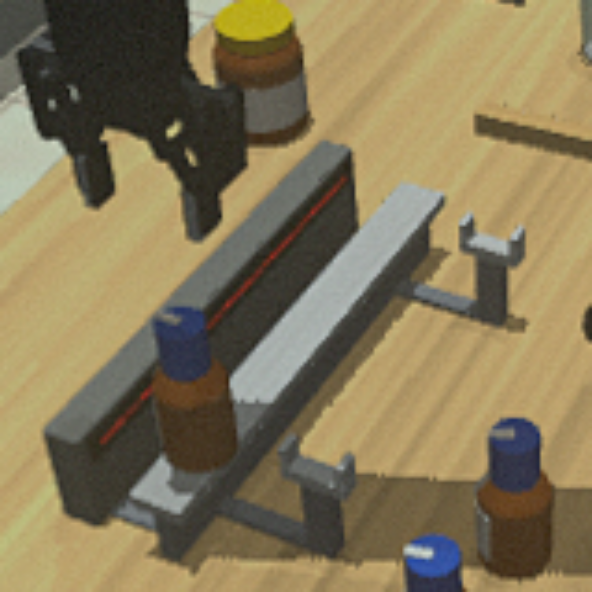

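View pics/w7.png

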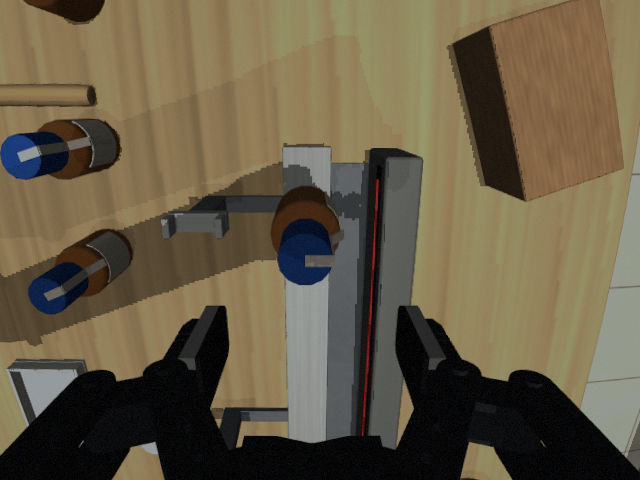

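Emit:
step_arm(plan=[-16.13,0,0,3.2,-8.19,-7.62,75,-16.13,0,0,3.2,-8.19,-7.62,75,-16.13,0,0,3.2,-8.19,-7.62,75,-16.13,0,0,3.2,-8.19,-7.62,75,-16.13,0,0,3.2,-8.19,-7.62,75,-16.13,0,0,3.2,-8.19,-7.62,75,-16.13,0,0,3.2,-8.19,-7.62,75,-16.13,0,0,3.2,-8.19,-7.62,75,-16.13,0,0,3.2,-8.19,-7.62,75,-16.13,0,0,3.2,-8.19,-7.62,75,-16.13,0,0,3.2,-8.19,-7.62,75,-16.13,0,0,3.2,-8.19,-7.62,75,-16.13,0,0,3.2,-8.19,-7.62,75,-16.13,0,0,3.2,-8.19,-7.62,75,-16.13,0,0,3.2,-8.19,-7.62,75,-16.13,0,0,4.5,-8.19,-7.62,70,-16.13,0,0,6,-8.19,-7.62,60,-16.13,0,0,6.4,-8.19,-7.62,60,-16.13,0,0,6.4,-8.19,-7.62,60,-16.13,0,0,6.4,-8.19,-7.62,60])

```text
time_s: 8.75
position: [456.7, 349.6, 79.9]
tcp_rot: [-0.03, 0.707, 0.029, 0.706]
wrist_force: [0.3, 0.0, 1.0]
grip_width: 59.7
```

Run:
```python
from h import *; from c import *
done(-16.13,(6.4,-8.19,-7.62)); print(load())
w=snap("wrist","pics/w8.png")
s=telemetry.state(); print(s["position"],s["wrist_force"],s["joint_positions"])
```

```text
[457.04356396683977, 349.58587114162276, 80.1, 94.8]
[457.58231755 350.35380477  81.14670539] [-0.01981777  0.50929949 -0.03375653] [-0.36575363  0.45612034 -0.45903651  1.85523967  0.25468031  0.88639225
  0.70808507]
```

View pics/w8.png

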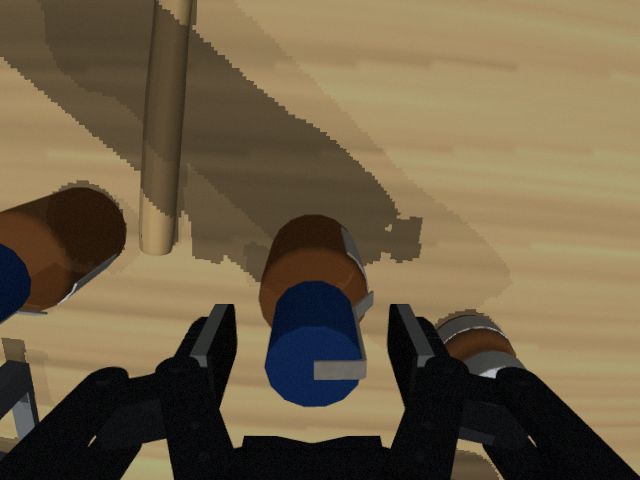

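Emit:
step_arm(plan=[0,0,0,0,0,0,20,0,0,0,0,0,0,20,0,0,0,0,0,0,20,0,0,0,0,0,0,20,0,0,0,0,0,0,20,0,0,0,0,0,0,20,0,0,0,-1.5,0,0,20,0,0,0,-3,0,0,20,0,0,0,-4.5,0,0,20,0,0,0,-5,0,0,20])

```text
time_s: 9.63
position: [459.0, 351.9, 211.1]
tcp_rot: [-0.028, 0.704, 0.032, 0.709]
wrist_force: [0.3, 1.4, -0.4]
grip_width: 31.8
```

Run:
```python
from c import *
done(0,(-5,0,0)); show((652.4,62.3,205),-2)
```

```text
rot 16.13  shift 0.00 -12.11 6.83
```

Run:
```python
from c import *
show((570,62.3,205),-2);show((652.4,62.3,155),-2)
```

```text
rot 16.13  shift 0.00 -11.83 3.54
rot 16.13  shift 2.00 -12.11 6.83
```

Emit:
step_arm(plan=[16.13,0,0,0,-11.83,3.54,20,16.13,0,0,0,-11.83,3.54,20,16.13,0,0,0,-11.83,3.54,20,16.13,0,0,0,-11.83,3.54,20,16.13,0,0,0,-11.83,3.54,20,16.13,0,0,0,-11.83,3.54,20,16.13,0,0,0,-11.83,3.54,20,16.13,0,0,0,-11.83,3.54,20,16.13,0,0,0,-11.83,3.54,20,16.13,0,0,0,-12.11,6.83,20,16.13,0,0,0,-12.11,6.83,20,16.13,0,0,0,-12.11,6.83,20,16.13,0,0,0,-12.11,6.83,20,16.13,0,0,0,-12.11,6.83,20,16.13,0,0,1,-12.11,6.83,20,16.13,0,0,2,-12.11,6.83,20,16.13,0,0,2,-12.11,6.83,20,16.13,0,0,2,-12.11,6.83,20,16.13,0,0,2,-12.11,6.83,20,16.13,0,0,2,-12.11,6.83,20])

```text
time_s: 11.3
position: [653.7, 62.3, 156.9]
tcp_rot: [0.509, 0.491, -0.508, 0.492]
wrist_force: [-0.3, 0.5, -1.1]
grip_width: 31.6
```

Run:
```python
from h import *; from c import *
done(16.13,(2,-12.11,6.83)); print(load())
w=snap("wrist","pics/w9.png")
s=telemetry.state(); print(s["position"],s["wrist_force"],Ro.from_quat(s["tcp_rot"]).as_matrix().round(3))
```

```text
[652.5281867525512, 62.18564975282817, 155.1, -1.980000000000004]
[653.72200185  62.31406395 156.99888304] [ 0.66366306  0.19532876 -1.35426553] [[ 0.003  0.999 -0.035]
 [ 0.001 -0.035 -0.999]
 [-1.     0.003 -0.001]]
```

View pics/w9.png

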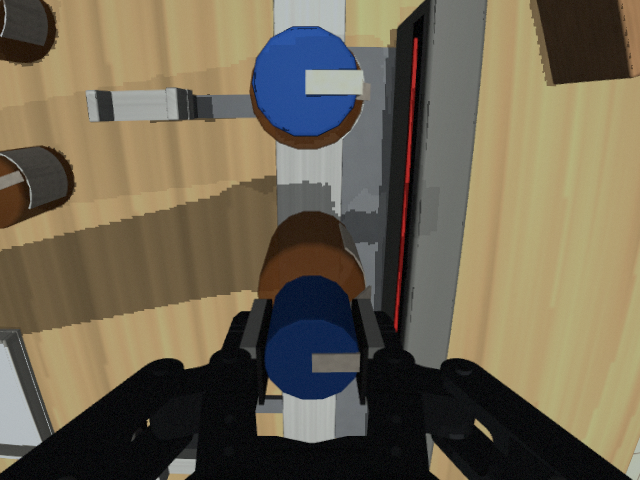

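Emit:
step_arm(plan=[0,0,0,0.3,-0.05,0,20,0,0,0,0.5,-0.05,0,20,0,0,0,0.56,-0.05,0,20,0,0,0,0.56,-0.05,0,20,0,0,0,0.56,-0.05,0,20,0,0,0,0.56,-0.05,0,20])

```text
time_s: 11.85
position: [651.5, 62.5, 142.1]
tcp_rot: [0.509, 0.491, -0.508, 0.491]
wrist_force: [-3.0, 0.6, 5.4]
grip_width: 31.4
```

Emit:
step_arm(plan=[0,0,0,0,0,0,30,0,0,0,0,0,0,36,0,0,0,0,0,0,42,0,0,0,0,0,0,50,0,0,0,0,0,0,60,0,0,0,0,0,0,66,0,0,0,0,0,0,66,0,0,0,-1,0,0,66,0,0,0,-2.5,0,0,66,0,0,0,-4,0,0,66,0,0,0,-4,0,0,66,0,0,0,-4,0,0,66])

```text
time_s: 12.85
position: [653.1, 62.5, 244.4]
tcp_rot: [0.51, 0.49, -0.507, 0.493]
wrist_force: [-0.2, 0.6, -0.4]
grip_width: 65.7
```

Run:
```python
from h import *; from c import *
done(0,(.56,-.05,0));done(0,(-4,0,0)); print(load())
s=snap("side"); cv2.imwrite("pics/s10.png",cv2.resize(s["img"][150:310,190:350],None,fx=3.7,fy=3.7))
w=snap("wrist","pics/w10.png")
show((451.5,214,160),14.3);show((451.5,214,80),14.3)
```

```text
[651.2789330671075, 62.22883805454626, 241.1, -1.980000000000004]
rot -2.71  shift 3.24 -8.20 -5.79
rot -2.71  shift 6.44 -8.20 -5.79
```

View pics/s10.png

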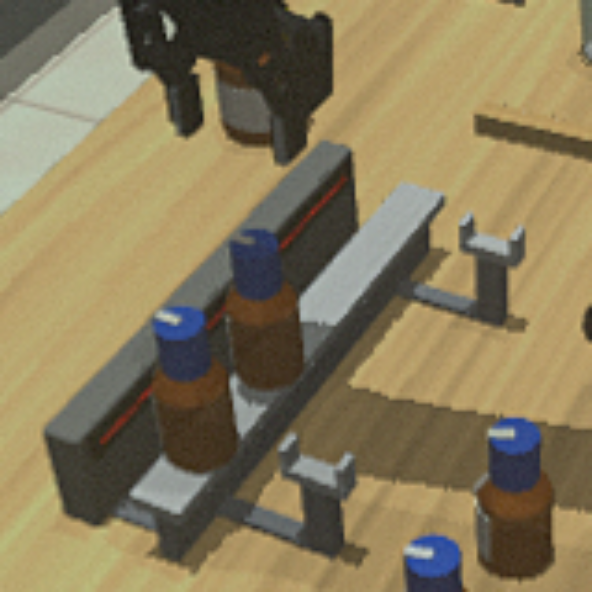

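View pics/w10.png

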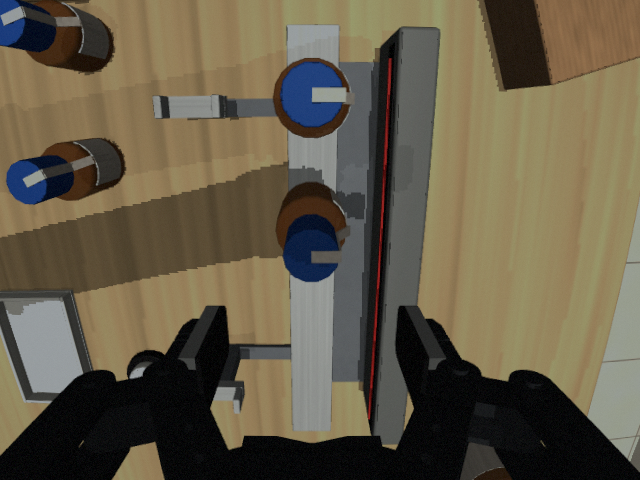

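Emit:
step_arm(plan=[-2.71,0,0,3.24,-8.2,-5.79,75,-2.71,0,0,3.24,-8.2,-5.79,75,-2.71,0,0,3.24,-8.2,-5.79,75,-2.71,0,0,3.24,-8.2,-5.79,75,-2.71,0,0,3.24,-8.2,-5.79,75,-2.71,0,0,3.24,-8.2,-5.79,75,-2.71,0,0,3.24,-8.2,-5.79,75,-2.71,0,0,3.24,-8.2,-5.79,75,-2.71,0,0,3.24,-8.2,-5.79,75,-2.71,0,0,3.24,-8.2,-5.79,75,-2.71,0,0,4.5,-8.2,-5.79,70,-2.71,0,0,6,-8.2,-5.79,60,-2.71,0,0,6.44,-8.2,-5.79,60,-2.71,0,0,6.44,-8.2,-5.79,60,-2.71,0,0,6.44,-8.2,-5.79,60])

```text
time_s: 14.2
position: [452.2, 213.3, 80.2]
tcp_rot: [0.434, 0.558, -0.435, 0.558]
wrist_force: [0.4, 0.4, 0.7]
grip_width: 60.2
```

Run:
```python
from h import *; from c import *
done(-2.71,(6.44,-8.2,-5.79)); print(load())
w=snap("wrist","pics/w11.png")
s=telemetry.state(); print(s["position"],s["wrist_force"])
```

```text
[451.40253399329293, 213.97529631069543, 80.1, 14.279999999999994]
[452.96379819 214.05798932  81.25756461] [ 0.27606737  0.17113966 -0.13247793]
```

View pics/w11.png

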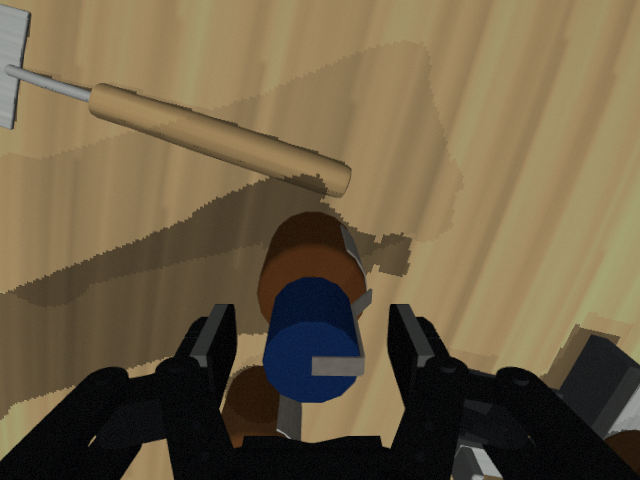

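The strip is aligned and centred again, so I'll grip and lift.

Emit:
step_arm(plan=[0,0,0,0,0,0,20,0,0,0,0,0,0,20,0,0,0,0,0,0,20,0,0,0,0,0,0,20,0,0,0,0,0,0,20,0,0,0,0,0,0,20,0,0,0,-1.5,0,0,20,0,0,0,-3,0,0,20,0,0,0,-4.5,0,0,20,0,0,0,-5,0,0,20])

```text
time_s: 15.08
position: [454.0, 215.6, 211.0]
tcp_rot: [0.437, 0.557, -0.431, 0.56]
wrist_force: [1.2, 0.9, -1.0]
grip_width: 31.3
```

Run:
```python
from c import *
done(0,(-5,0,0)); 
x,y=650.5-.037*45-1,17-45+.3
show((550,y,205),-2);show((x,y,205),-2);show((x,y,155),-2)
```

```text
rot 2.71  shift 0.00 1.44 10.34
rot 2.71  shift 0.00 5.23 11.31
rot 2.71  shift 2.00 5.23 11.31
```

Emit:
step_arm(plan=[2.71,0,0,0,1.44,10.34,20,2.71,0,0,0,1.44,10.34,20,2.71,0,0,0,1.44,10.34,20,2.71,0,0,0,1.44,10.34,20,2.71,0,0,0,1.44,10.34,20,2.71,0,0,0,1.44,10.34,20,2.71,0,0,0,1.44,10.34,20,2.71,0,0,0,5.23,11.31,20,2.71,0,0,0,5.23,11.31,20,2.71,0,0,0,5.23,11.31,20,2.71,0,0,0,5.23,11.31,20,2.71,0,0,1,5.23,11.31,20,2.71,0,0,2,5.23,11.31,20,2.71,0,0,2,5.23,11.31,20,2.71,0,0,2,5.23,11.31,20,2.71,0,0,2,5.23,11.31,20,2.71,0,0,2,5.23,11.31,20])

```text
time_s: 16.5
position: [648.9, -27.8, 157.3]
tcp_rot: [0.509, 0.49, -0.508, 0.492]
wrist_force: [-0.1, -0.1, -1.7]
grip_width: 31.6
```

Run:
```python
from h import *; from c import *
done(2.71,(2,5.23,11.31)); print(load())
w=snap("wrist","pics/w12.png")
s=telemetry.state(); print(s["position"],s["wrist_force"])
for p in [(283,437),(333,437)]: print(onz(w,p,60)[:2])
```

```text
[647.85593260147, -27.787370731378445, 155.1, -1.980000000000004]
[648.93885233 -27.74312667 157.23631388] [ 0.25742079  0.74725287 -2.67950423]
[ 620.91579399 -186.66731379]
[ 659.86157483 -188.18293246]
```

View pics/w12.png

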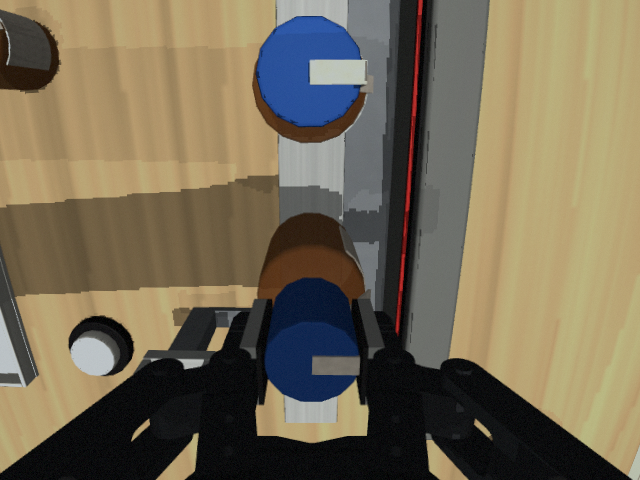

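Emit:
step_arm(plan=[0,0,0,0.3,0,0,20,0,0,0,0.5,0,0,20,0,0,0,0.56,0,0,20,0,0,0,0.56,0,0,20,0,0,0,0.56,0,0,20,0,0,0,0.56,0,0,20])

```text
time_s: 17.05
position: [648.1, -27.8, 142.0]
tcp_rot: [0.509, 0.491, -0.508, 0.491]
wrist_force: [-2.6, -0.5, 5.5]
grip_width: 31.6
```

Emit:
step_arm(plan=[0,0,0,0,0,0,30,0,0,0,0,0,0,36,0,0,0,0,0,0,42,0,0,0,0,0,0,50,0,0,0,0,0,0,60,0,0,0,0,0,0,66,0,0,0,0,0,0,66,0,0,0,-1,0,0,66,0,0,0,-2.5,0,0,66,0,0,0,-4,0,0,66,0,0,0,-4,0,0,66])

```text
time_s: 17.97
position: [652.5, -27.9, 250.0]
tcp_rot: [0.513, 0.488, -0.505, 0.495]
wrist_force: [1.1, -0.3, 1.8]
grip_width: 65.5
```

Run:
```python
from h import *; from c import *
done(0,(.56,0,0));done(0,(-4,0,0)); print(load())
s=snap("side"); cv2.imwrite("pics/s13.png",cv2.resize(s["img"][150:310,190:350],None,fx=3.7,fy=3.7))
show((446.3,104.2,160),23);show((446.3,104.2,80),23)
```

```text
[647.85593260147, -27.787370731378445, 241.1, -1.980000000000004]
rot -4.16  shift 3.24 -8.24 -5.00
rot -4.16  shift 6.44 -8.24 -5.00
```

View pics/s13.png

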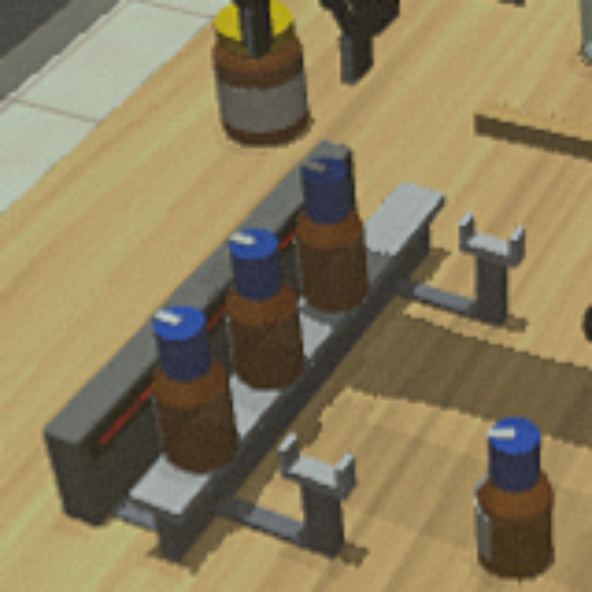

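Emit:
step_arm(plan=[-4.16,0,0,3.24,-8.24,-5,75,-4.16,0,0,3.24,-8.24,-5,75,-4.16,0,0,3.24,-8.24,-5,75,-4.16,0,0,3.24,-8.24,-5,75,-4.16,0,0,3.24,-8.24,-5,75,-4.16,0,0,3.24,-8.24,-5,75,-4.16,0,0,3.24,-8.24,-5,75,-4.16,0,0,3.24,-8.24,-5,75,-4.16,0,0,3.24,-8.24,-5,75,-4.16,0,0,3.24,-8.24,-5,75,-4.16,0,0,4.5,-8.24,-5,70,-4.16,0,0,6,-8.24,-5,60,-4.16,0,0,6.44,-8.24,-5,60,-4.16,0,0,6.44,-8.24,-5,60,-4.16,0,0,6.44,-8.24,-5,60])

```text
time_s: 19.27
position: [447.5, 103.6, 80.0]
tcp_rot: [0.391, 0.589, -0.391, 0.589]
wrist_force: [0.3, -0.1, 0.2]
grip_width: 60.1
```

Run:
```python
from h import *; from c import *
done(-4.16,(6.44,-8.24,-5)); print(load())
w=snap("wrist","pics/w14.png")
s=telemetry.state(); print(s["position"],s["wrist_force"])
```

```text
[446.29775541215463, 104.25542993613445, 80.1, 22.979999999999997]
[448.14550065 103.96878828  80.90313652] [0.95202891 0.36670721 1.43681912]
```

View pics/w14.png

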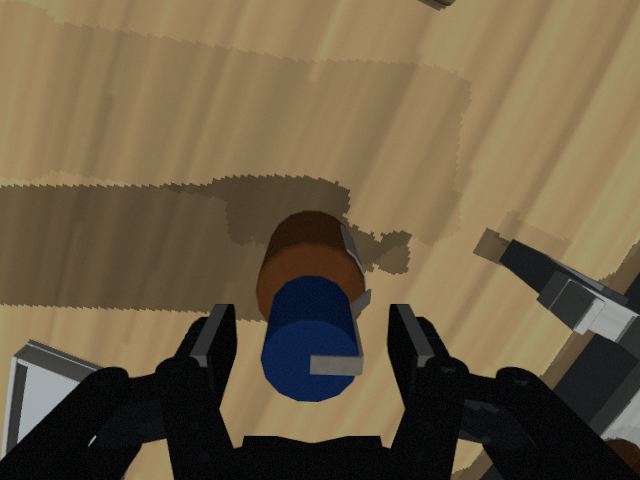

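Aligned and centred as before.

Emit:
step_arm(plan=[0,0,0,0,0,0,20,0,0,0,0,0,0,20,0,0,0,0,0,0,20,0,0,0,0,0,0,20,0,0,0,0,0,0,20,0,0,0,0,0,0,20,0,0,0,-1.5,0,0,20,0,0,0,-3,0,0,20,0,0,0,-4.5,0,0,20,0,0,0,-5,0,0,20])

```text
time_s: 20.15
position: [449.3, 105.3, 210.8]
tcp_rot: [0.393, 0.587, -0.388, 0.592]
wrist_force: [0.2, 0.5, -0.9]
grip_width: 31.6
```

Run:
```python
from c import *
done(0,(-5,0,0)); 
x,y=650.5-.037*135-1,17-135+.3
show((540,y,205),-2);show((x,y,205),-2);show((x,y,155),-2)
```

```text
rot 4.16  shift 0.00 -0.02 9.64
rot 4.16  shift 0.00 3.83 11.27
rot 4.16  shift 2.00 3.83 11.27
```

Emit:
step_arm(plan=[4.16,0,0,0,-0.02,9.64,20,4.16,0,0,0,-0.02,9.64,20,4.16,0,0,0,-0.02,9.64,20,4.16,0,0,0,-0.02,9.64,20,4.16,0,0,0,-0.02,9.64,20,4.16,0,0,0,-0.02,9.64,20,4.16,0,0,0,3.83,11.27,20,4.16,0,0,0,3.83,11.27,20,4.16,0,0,0,3.83,11.27,20,4.16,0,0,0,3.83,11.27,20,4.16,0,0,1,3.83,11.27,20,4.16,0,0,2,3.83,11.27,20,4.16,0,0,2,3.83,11.27,20,4.16,0,0,2,3.83,11.27,20,4.16,0,0,2,3.83,11.27,20,4.16,0,0,2,3.83,11.27,20])

```text
time_s: 21.48
position: [645.5, -118.0, 157.3]
tcp_rot: [0.509, 0.49, -0.508, 0.492]
wrist_force: [0.5, 1.3, -1.4]
grip_width: 31.4
```

Run:
```python
from h import *; from c import *
done(4.16,(2,3.83,11.27)); print(load())
w=snap("wrist","pics/w15.png")
s=telemetry.state(); print(s["position"],s["wrist_force"])
```

```text
[644.4471069239818, -117.75348766728607, 155.1, -1.980000000000004]
[ 645.54057713 -117.98835235  157.26952862] [ 0.39634482  0.30496983 -0.99250116]
```

View pics/w15.png

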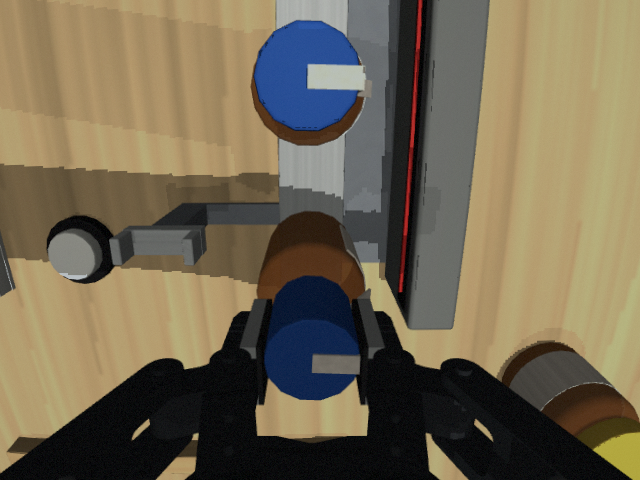

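Emit:
step_arm(plan=[0,0,0,0.3,0,0,20,0,0,0,0.5,0,0,20,0,0,0,0.56,0,0,20,0,0,0,0.56,0,0,20,0,0,0,0.56,0,0,20,0,0,0,0.56,0,0,20])

```text
time_s: 22.03
position: [644.6, -117.8, 141.7]
tcp_rot: [0.509, 0.491, -0.508, 0.491]
wrist_force: [-2.2, -0.1, 5.1]
grip_width: 31.3
```

Emit:
step_arm(plan=[0,0,0,0,0,0,30,0,0,0,0,0,0,36,0,0,0,0,0,0,42,0,0,0,0,0,0,50,0,0,0,0,0,0,60,0,0,0,0,0,0,66,0,0,0,0,0,0,66,0,0,0,-1,0,0,66,0,0,0,-2.5,0,0,66,0,0,0,-4,0,0,66,0,0,0,-4,0,0,66,0,0,0,-4,0,0,66,0,0,0,-4,0,0,66])

```text
time_s: 23.12
position: [644.2, -117.6, 240.8]
tcp_rot: [-0.508, -0.491, 0.509, -0.491]
wrist_force: [-0.0, -0.6, -0.8]
grip_width: 65.9
```

Run:
```python
from h import *; from c import *
done(0,(.56,0,0));done(0,(-4,0,0)); print(load())
s=snap("side"); cv2.imwrite("pics/s16.png",cv2.resize(s["img"][150:310,190:410],None,fx=3.6,fy=3.6))
w=snap("wrist","pics/w16.png"); s=telemetry.state(); print(s["position"])
```

```text
[644.4471069239818, -117.75348766728607, 241.1, -1.980000000000004]
[ 643.41170975 -117.54930318  239.26265811]
```

View pics/s16.png

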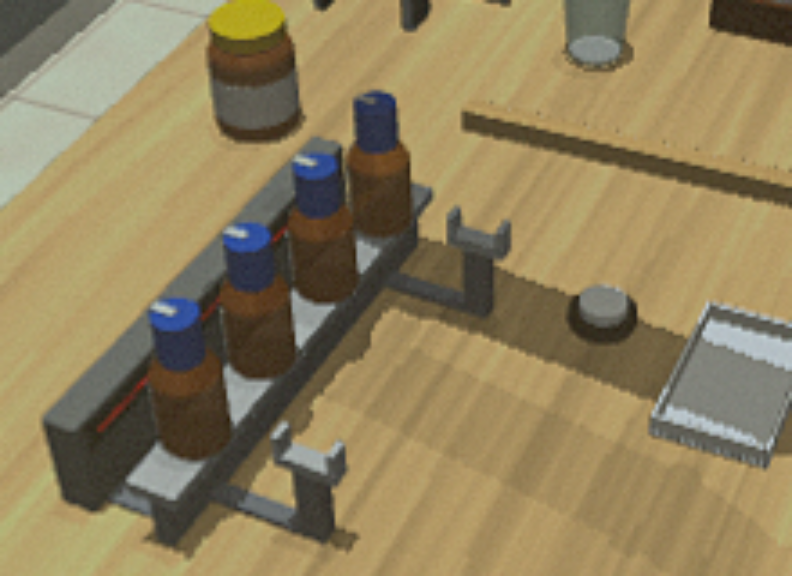

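View pics/w16.png

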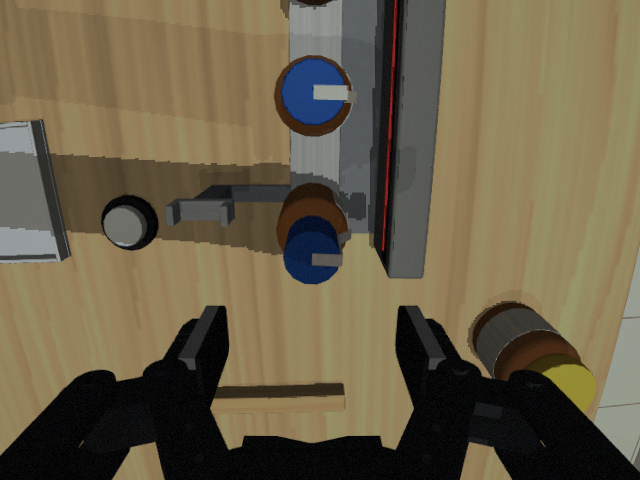

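All four bottles stand on the ledge with their strips toward the scanner. Next I'll triangulate the button, at wrist (125,226) and side (357,233).

Run:
```python
from h import *; from c import *
np.set_printoptions(precision=1,suppress=True)
s=snap("side");w=snap("wrist");sc=snap("scene","pics/sc16.png")
def white(s,c,r=14):
    x,y=c; p=cv2.cvtColor(s["img"][y-r:y+r,x-r:x+r],cv2.COLOR_BGR2HSV); m=((p[...,1]<60)&(p[...,2]>90)).astype(np.uint8)
    n,l,st,ce=cv2.connectedComponentsWithStats(m); i=1+np.argmax(st[1:,4]); print(st[i]); return ce[i]+[x-r,y-r]
a=white(w,(125,226),32);b=white(s,(357,233));
print(a,b,tri(w,a,s,b),onz(w,a,25),onz(w,a,35))
```

```text
[  11   14   38   38 1111]
[  8  10  13  12 118]
[122.7 226.7] [357.3 234. ] (array([ 458.9, -134.8,   19.1]), np.float64(2.245674114381615)) [ 461.  -134.1   25. ] [ 466.2 -131.4   35. ]
```

View pics/sc16.png

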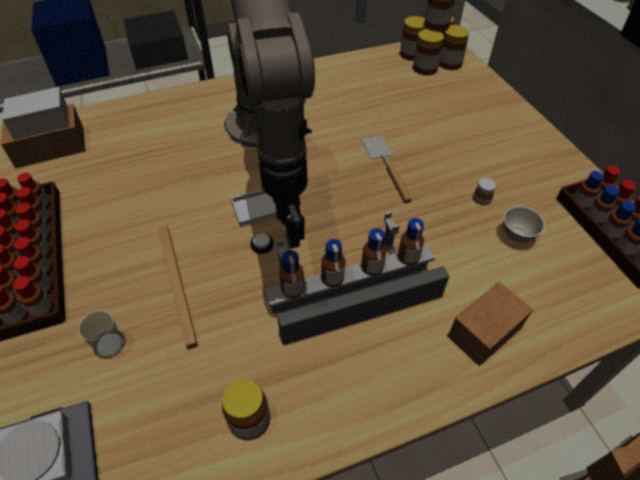

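Run:
```python
from c import *
show((461,-134,241),-2);show((461,-134,60),-2)
```

```text
rot 0.00  shift 0.00 -7.31 0.90
rot 0.00  shift 7.24 -7.31 0.90
```

Emit:
step_arm(plan=[0,0,0,0,-7.31,0.9,0,0,0,0,0,-7.31,0.9,0,0,0,0,0,-7.31,0.9,0,0,0,0,0,-7.31,0.9,0,0,0,0,0,-7.31,0.9,0,0,0,0,7.24,-7.31,0.9,0,0,0,0,7.24,-7.31,0.9,0,0,0,0,7.24,-7.31,0.9,0,0,0,0,7.24,-7.31,0.9,0,0,0,0,7.24,-7.31,0.9,0,0,0,0,7.24,-7.31,0.9,0,0,0,0,7.24,-7.31,0.9,0,0,0,0,7.24,-7.31,0.9,0])

```text
time_s: 24.45
position: [462.4, -134.3, 61.3]
tcp_rot: [0.509, 0.491, -0.508, 0.492]
wrist_force: [0.4, -1.0, -0.1]
grip_width: 0.3
```

Run:
```python
from h import *; from c import *
done(0,(7.24,-7.31,.9)); print(load(),telemetry.state()["position"])
s=snap("side"); cv2.imwrite("pics/s17.png",cv2.resize(s["img"][150:290,280:440],None,fx=4,fy=4))
w=snap("wrist","pics/w17.png")
```

```text
[461.0288286811849, -133.92592429408813, 60.099999999999994, -1.980000000000004] [ 462.39127667 -134.28498427   61.28410542]
```

View pics/s17.png

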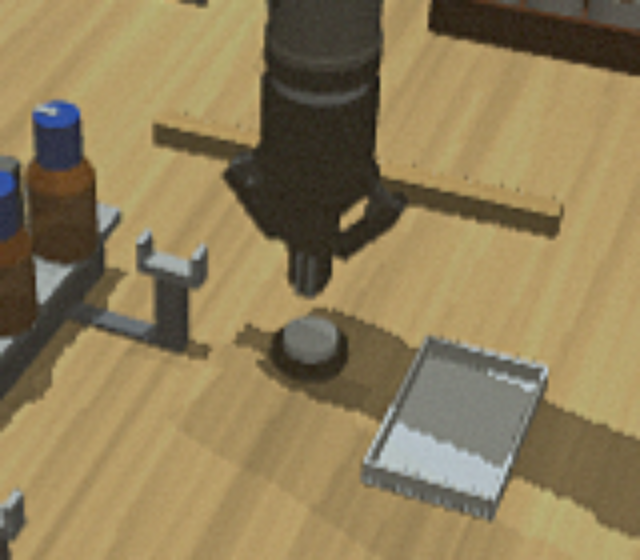

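View pics/w17.png

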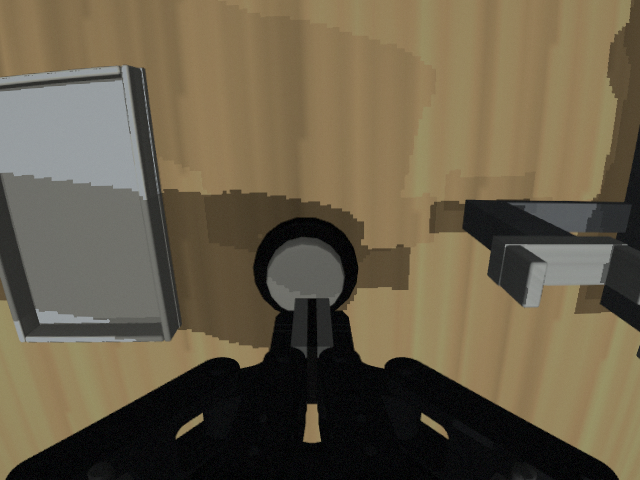

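Run:
```python
from h import *
w=snap("wrist")
for z in (15,20,25,30): print(z,onz(w,(306,275),z)[:2],np.linalg.norm(onz(w,(267,275),z)-onz(w,(345,275),z)))
```

```text
15 [ 459.41092678 -135.62856113] 40.449116567550895
20 [ 459.53340341 -133.51565422] 39.382286891041375
25 [ 459.65588004 -131.40274731] 38.315457214531804
30 [ 459.77835666 -129.2898404 ] 37.248627538022234
```

Emit:
step_arm(plan=[0,0,0,1.2,-0.08,0,0,0,0,0,1.4,-0.08,0,0,0,0,0,1.52,-0.08,0,0,0,0,0,1.6,-0.08,0,0,0,0,0,1.6,-0.08,0,0,0,0,0,1.6,-0.08,0,0,0,0,0,1.6,-0.08,0,0])

```text
time_s: 25.18
position: [459.4, -134.0, 20.8]
tcp_rot: [0.509, 0.491, -0.508, 0.492]
wrist_force: [-2.1, 0.4, 2.2]
grip_width: -0.4
```

Emit:
step_arm(plan=[0,0,0,0.1,0,0,0,0,0,0,0.2,0,0,0,0,0,0,0.3,0,0,0,0,0,0,0.36,0,0,0,0,0,0,0.36,0,0,0,0,0,0,0.36,0,0,0,0,0,0,0.36,0,0,0])

```text
time_s: 25.77
position: [459.9, -134.1, 15.3]
tcp_rot: [0.509, 0.491, -0.508, 0.491]
wrist_force: [-12.4, 3.9, 44.8]
grip_width: 0.1
```

Emit:
step_arm(plan=[0,0,0,-0.15,0,0,0,0,0,0,-0.15,0,0,0,0,0,0,-0.15,0,0,0])

```text
time_s: 26.02
position: [460.0, -134.1, 16.0]
tcp_rot: [0.509, 0.491, -0.508, 0.492]
wrist_force: [-3.0, 0.3, 12.6]
grip_width: 0.2
```

Run:
```python
from h import *; from c import *
done(0,(1.6,-.08,0));done(0,(.36,0,0));done(0,(-.15,0,0)); print(load())
s=telemetry.state(); print(s["position"],s["wrist_force"])
w=snap("wrist","pics/w18.png"); s=snap("side"); cv2.imwrite("pics/s18.png",cv2.resize(s["img"][150:290,280:440],None,fx=4,fy=4))
```

```text
[459.03002278447497, -133.8568230113392, 14.849999999999994, -1.980000000000004]
[ 459.98329378 -134.11163751   15.95634964] [-2.97038747  0.34310094 12.60242361]
```

View pics/s18.png

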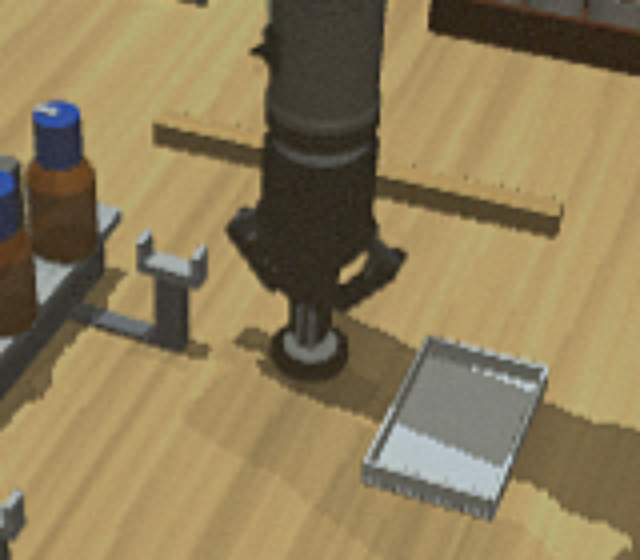

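View pics/w18.png

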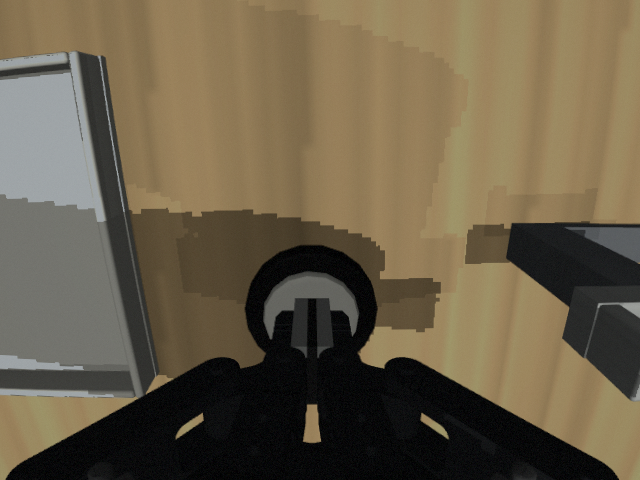

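The cap is sunk into the housing at over 12 N, so the button is fully pressed. I'll retreat and look at the bar.

Run:
```python
from c import *
show((459,-134,240),-2);show((505,-390,285),-2)
```

```text
rot 0.00  shift -9.01 -0.00 0.01
rot 0.00  shift -10.81 2.19 10.18
```

Emit:
step_arm(plan=[0,0,0,-1,0,0,0,0,0,0,-2,0,0,0,0,0,0,-9,0,0,40,0,0,0,-9,0,0,40,0,0,0,-9,0,0,60,0,0,0,-9,0,0,60,0,0,0,-9,0,0,60,0,0,0,-10.8,2.19,10.18,60,0,0,0,-10.8,2.19,10.18,60,0,0,0,-10.8,2.19,10.18,60,0,0,0,-10.8,2.19,10.18,60,0,0,0,-10.8,2.19,10.18,60,0,0,0,-10.8,2.19,10.18,60,0,0,0,-10.8,2.19,10.18,60,0,0,0,-10.8,2.19,10.18,60,0,0,0,-10.8,2.19,10.18,60,0,0,0,-10.8,2.19,10.18,60])

```text
time_s: 27.53
position: [505.5, -388.5, 284.1]
tcp_rot: [0.509, 0.492, -0.508, 0.491]
wrist_force: [0.1, 0.6, -0.5]
grip_width: 60.0
```

Run:
```python
from h import *; from c import *
done(0,(-10.8,2.19,10.18)); print(load(),telemetry.state()["position"])
w=snap("wrist","pics/w19.png"); s=snap("side","pics/s19.png")
```

```text
[504.9541959771065, -390.09652098293213, 284.85, -1.980000000000004] [ 505.54216137 -388.53842586  284.05738276]
```

View pics/w19.png

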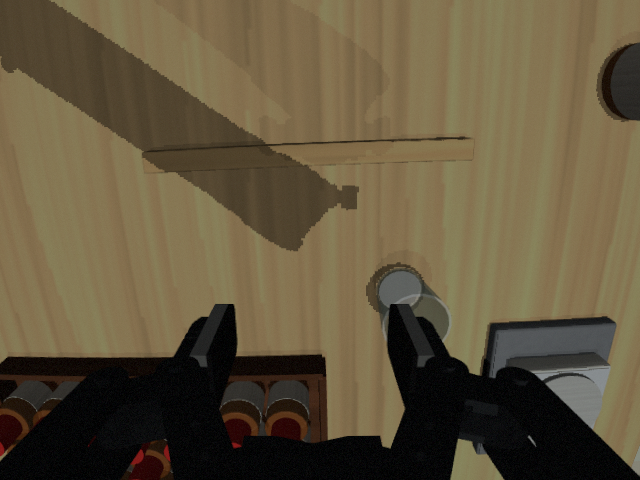

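View pics/s19.png

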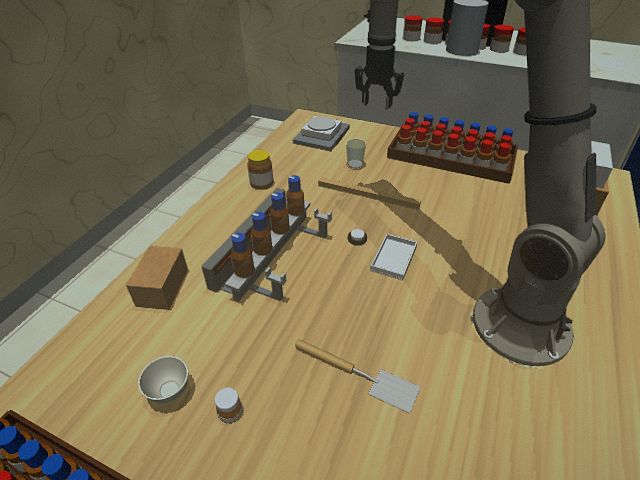

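Run:
```python
from h import *; from c import *
w=snap("wrist")
im=w["img"]
cv2.imwrite("pics/bz.png",np.vstack([cv2.resize(im[120:190,x:x+100],None,fx=4,fy=4) for x in (120,400)]))
P=np.array([onz(w,p,22)[:2] for p in [(144,152),(144,173),(473,139),(473,160)]]);print(P)
c=P.mean(0);v=P[2:].mean(0)-P[:2].mean(0);print(c,np.linalg.norm(v),np.degrees(np.arctan2(v[1],v[0])))
```

```text
[[ 335.63188013 -339.53546608]
 [ 332.43575943 -360.91627903]
 [ 670.55972221 -337.42563901]
 [ 672.20438359 -358.62255212]]
[ 502.70793634 -349.12498406] 337.35541823102596 0.3739481210183223
```

View pics/bz.png

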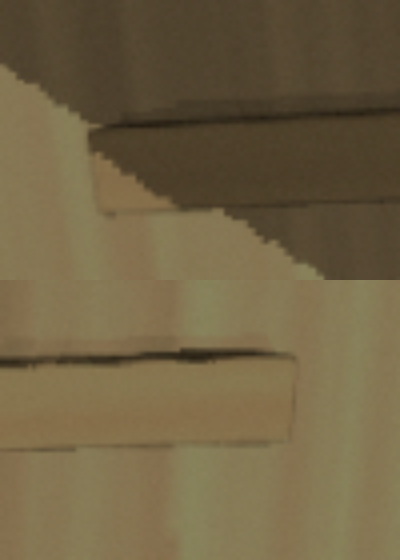

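Run:
```python
from c import *
show((503,-349,100),-89.6)
```

```text
rot 14.60  shift 7.39 -0.13 -1.64
```

Emit:
step_arm(plan=[14.6,0,0,0,-0.13,-1.64,70,14.6,0,0,2,-0.13,-1.64,70,14.6,0,0,4,-0.13,-1.64,70,14.6,0,0,6,-0.13,-1.64,70,14.6,0,0,7.4,-0.13,-1.64,70,14.6,0,0,7.4,-0.13,-1.64,70,14.6,0,0,7.4,-0.13,-1.64,70,14.6,0,0,7.4,-0.13,-1.64,70,14.6,0,0,7.4,-0.13,-1.64,70,14.6,0,0,7.4,-0.13,-1.64,70,14.6,0,0,7.4,-0.13,-1.64,70,14.6,0,0,7.4,-0.13,-1.64,70,14.6,0,0,7.4,-0.13,-1.64,70,14.6,0,0,7.4,-0.13,-1.64,70,14.6,0,0,7.4,-0.13,-1.64,70,14.6,0,0,7.4,-0.13,-1.64,70])

```text
time_s: 29.02
position: [503.4, -348.3, 99.9]
tcp_rot: [0.707, 0.003, -0.707, 0.003]
wrist_force: [-0.7, -0.3, 0.3]
grip_width: 69.8
```

Run:
```python
from h import *; from c import *
done(14.6,(7.4,-.13,-1.64)); s=telemetry.state(); print(load(),s["position"],s["joint_positions"],Ro.from_quat(s["tcp_rot"]).as_matrix().round(3))
w=snap("wrist","pics/w20.png")
```

```text
[503.1227126913062, -349.0087105159112, 99.85000000000002, -89.58] [ 503.42041376 -348.32820119   99.94741796] [ 0.16440303  0.50589245  0.49599295  1.7733027  -0.29133876  0.93538213
 -0.77897756] [[ 0.001  0.009 -1.   ]
 [ 0.    -1.    -0.009]
 [-1.    -0.    -0.001]]
```

View pics/w20.png

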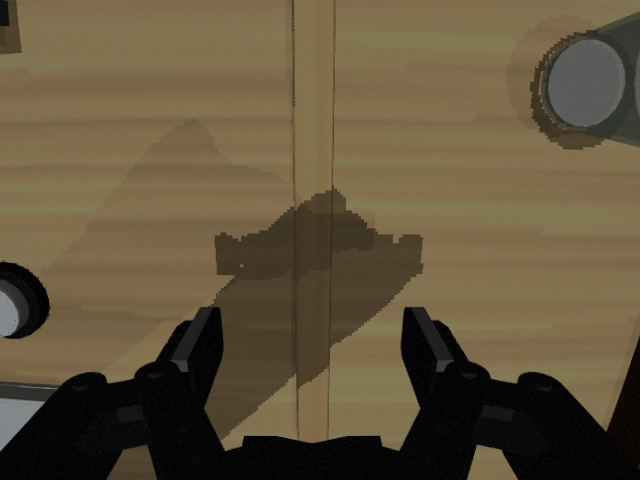

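Emit:
step_arm(plan=[0,0,0,1.2,0,0,60,0,0,0,2.4,0,0,55,0,0,0,3.2,0,0,55,0,0,0,3.6,0,0,55,0,0,0,3.75,0,0,55,0,0,0,3.75,0,0,55,0,0,0,3.75,0,0,55,0,0,0,3.75,0,0,10,0,0,0,3.75,0,0,10,0,0,0,3.75,0,0,10,0,0,0,3.75,0,0,10,0,0,0,3.75,0,0,10,0,0,0,3.75,0,0,10,0,0,0,3.75,0,0,10])

```text
time_s: 30.23
position: [504.0, -349.6, 7.5]
tcp_rot: [0.708, 0.002, -0.706, 0.003]
wrist_force: [-0.5, 1.1, 6.0]
grip_width: 20.9
```

Emit:
step_arm(plan=[0,0,0,-0.8,0,0,10,0,0,0,-2,0,0,10,0,0,0,-3.5,0,0,10,0,0,0,-5,0,0,10,0,0,0,-6.5,0,0,10,0,0,0,-8,0,0,10,0,0,0,-8.4,0,0,10,0,0,0,-8.4,0,0,10,0,0,0,-8.4,0,0,10])

```text
time_s: 30.98
position: [502.9, -348.6, 215.6]
tcp_rot: [-0.707, -0.003, 0.707, -0.002]
wrist_force: [0.3, 0.1, -1.1]
grip_width: 20.5
```

Run:
```python
from h import *; from c import *
done(0,(3.75,0,0));done(0,(-8.4,0,0)); s=telemetry.state(); print(load(),s["position"],s["wrist_force"],s["grip_width"])
s=snap("side","pics/s21.png"); w=snap("wrist","pics/w21.png")
show((560.6,20.4,216),-2)
```

```text
[503.1227126913062, -349.0087105159112, 216.10000000000002, -89.58] [ 502.86998772 -348.55910327  215.55028783] [ 0.27356965  0.06118013 -1.14572735] 20.480230990620296
rot -14.60  shift 0.00 -14.76 -2.41
```

View pics/s21.png

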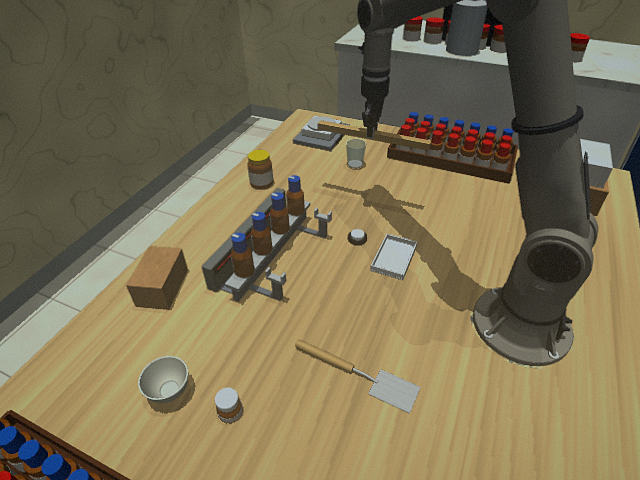

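View pics/w21.png

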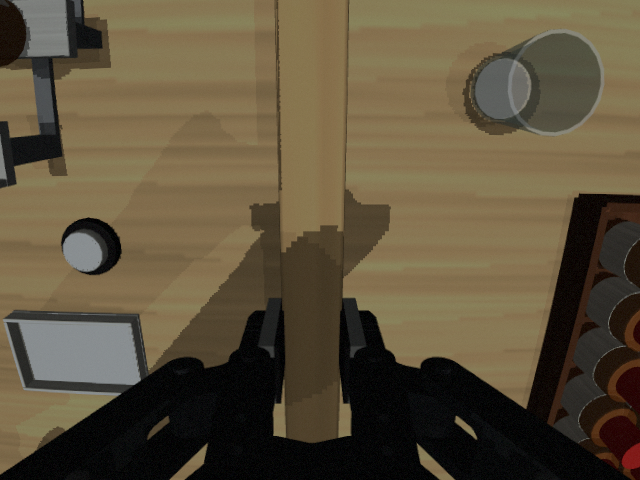

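Emit:
step_arm(plan=[-14.6,0,0,0,-14.76,-2.41,10,-14.6,0,0,0,-14.76,-2.41,10,-14.6,0,0,0,-14.76,-2.41,10,-14.6,0,0,0,-14.76,-2.41,10,-14.6,0,0,0,-14.76,-2.41,10,-14.6,0,0,0,-14.76,-2.41,10,-14.6,0,0,0,-14.76,-2.41,10,-14.6,0,0,0,-14.76,-2.41,10,-14.6,0,0,0,-14.76,-2.41,10,-14.6,0,0,0,-14.76,-2.41,10,-14.6,0,0,0,-14.76,-2.41,10,-14.6,0,0,0,-14.76,-2.41,10,-14.6,0,0,0,-14.76,-2.41,10,-14.6,0,0,0,-14.76,-2.41,10,-14.6,0,0,0,-14.76,-2.41,10,-14.6,0,0,0,-14.76,-2.41,10,-14.6,0,0,0,-14.76,-2.41,10,-14.6,0,0,0,-14.76,-2.41,10])

```text
time_s: 32.58
position: [560.5, 20.4, 215.7]
tcp_rot: [-0.509, -0.491, 0.509, -0.491]
wrist_force: [0.5, 0.3, -0.6]
grip_width: 20.8
```

Run:
```python
from h import *; from c import *
done(-14.6,(0,-14.76,-2.41)); s=telemetry.state(); print(load(),s["position"],s["wrist_force"],s["grip_width"])
w=snap("wrist","pics/w22.png"); s=snap("side"); cv2.imwrite("pics/s22.png",cv2.resize(s["img"][120:320,170:390],None,fx=3.6,fy=3))
```

```text
[560.6662068960642, 20.423027122731582, 216.10000000000002, -1.980000000000004] [560.48915212  20.35918465 215.73716561] [ 0.51520195  0.34295582 -0.61191355] 20.805903390761628
```

View pics/w22.png

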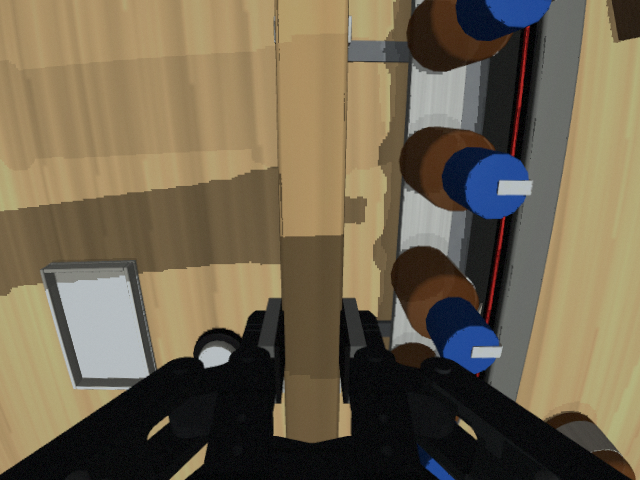

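View pics/s22.png

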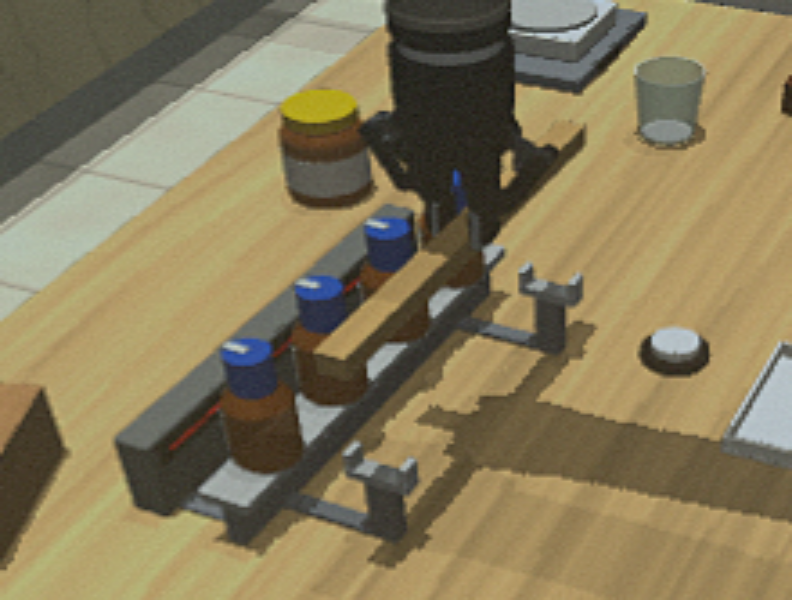

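Run:
```python
from h import *
s=snap("side");sc=snap("scene"); 
A={}
def off(p):return (p[0]/3.6+190-.4,p[1]/3.6+150-.4)
st=np.array([650.5,17]);a=-.037;Rm=np.array([[np.cos(a),-np.sin(a)],[np.sin(a),np.cos(a)]])
for n,ps in {"R":[(455,210),(503,222)],"L":[(280,430),(338,447)]}.items():
    P=[onz(s,off(p),93)[:2] for p in ps]; m=np.mean(P,0); print(n,P,m,"station",Rm.T@(m-st))
for y in(.13,-.13): print("pred",st+Rm@np.array([-90,y*1000]))
cv2.imwrite("pics/sc23.png",cv2.resize(sc["img"][180:345,235:455],None,fx=3.6,fy=3.6))
for yy in (130,-130):
  for dx in (-20,20):
    X=[*(st+Rm@np.array([-90+dx,yy])),93]; print("proj side",proj(s,X),"scene",proj(sc,X))
```

```text
R [array([ 577.13901269, -111.86676765]), array([ 537.02445319, -112.31977154])] [ 557.08173294 -112.09326959] station [ -88.57896833 -132.46060261]
L [array([586.49109286, 150.72507301]), array([543.91072934, 149.46052263])] [565.2009111  150.09279782] station [-90.16401834 129.84635996]
pred [565.37050057 150.24026541]
pred [ 555.75269538 -109.58178489]
proj side [[282.63594618 274.01870183]] scene [[388.12075508 212.13226168]]
proj side [[268.04317705 268.83994953]] scene [[395.26419744 224.55858762]]
proj side [[329.25370253 212.09330188]] scene [[279.12254698 239.96184214]]
proj side [[316.22081733 208.36418813]] scene [[284.15873076 253.70702813]]
```

View pics/sc23.png

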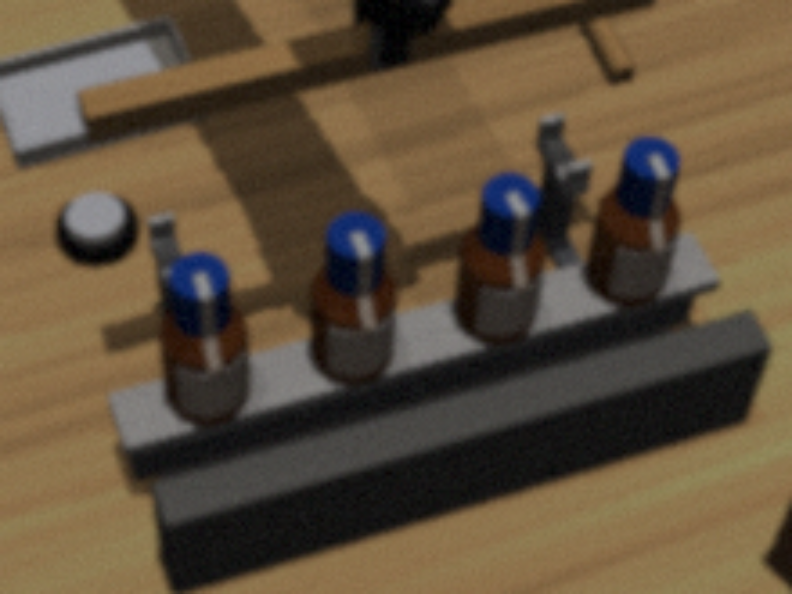

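Emit:
step_arm(plan=[0,0,0,1.2,0,0,10,0,0,0,2.4,0,0,10,0,0,0,3.5,0,0,10,0,0,0,4.16,0,0,10,0,0,0,4.16,0,0,10,0,0,0,4.16,0,0,10,0,0,0,4.16,0,0,10,0,0,0,4.16,0,0,10])

```text
time_s: 33.45
position: [562.2, 20.5, 114.0]
tcp_rot: [0.51, 0.49, -0.508, 0.492]
wrist_force: [0.2, -0.7, 0.1]
grip_width: 20.2
```

Run:
```python
from h import *; from c import *
done(0,(4.16,0,0)); s=telemetry.state(); print(load(),s["position"],s["wrist_force"],s["grip_width"])
w=snap("wrist","pics/w24.png"); s=snap("side"); cv2.imwrite("pics/s24.png",cv2.resize(s["img"][180:320,200:360],None,fx=4.5,fy=4.2))
```

```text
[560.6662068960642, 20.423027122731582, 112.10000000000002, -1.980000000000004] [562.21275553  20.53246888 113.95560922] [ 0.24892871 -0.65670846  0.06425539] 20.15499860169582
```

View pics/s24.png

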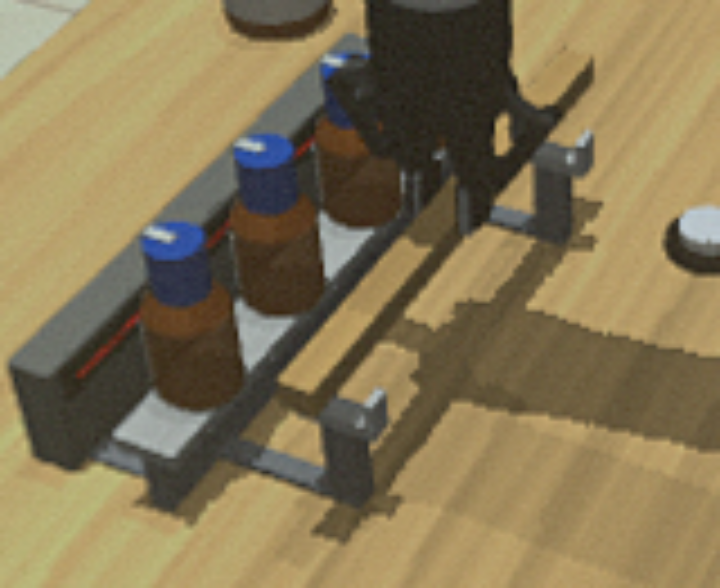

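View pics/w24.png

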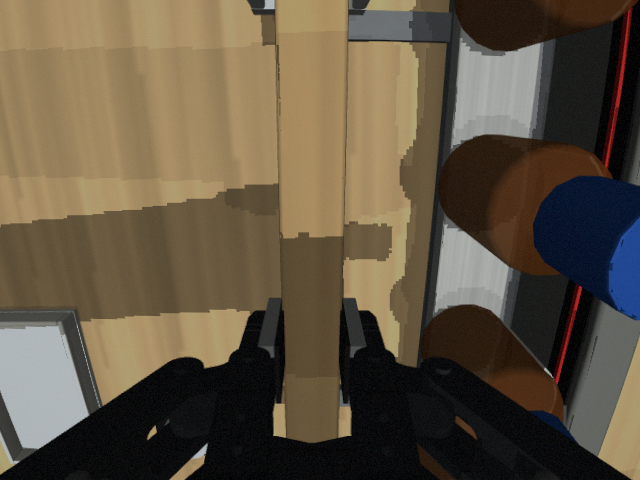

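Emit:
step_arm(plan=[0,0,0,0.4,-0.04,0,10,0,0,0,0.7,-0.04,0,10,0,0,0,0.95,-0.04,0,10,0,0,0,1.12,-0.04,0,10,0,0,0,1.16,-0.04,0,10,0,0,0,1.16,-0.04,0,10,0,0,0,1.16,-0.04,0,10])

```text
time_s: 34.13
position: [559.7, 20.4, 82.7]
tcp_rot: [-0.509, -0.491, 0.509, -0.491]
wrist_force: [-0.3, -0.1, -1.8]
grip_width: 20.5
```

Run:
```python
from h import *; from c import *
done(0,(1.16,-.04,0)); s=telemetry.state(); print(load(),s["position"],s["wrist_force"],s["moment"])
s=snap("side"); cv2.imwrite("pics/s25.png",cv2.resize(s["img"][180:320,200:360],None,fx=4.5,fy=4.2))
```

```text
[559.6668039477092, 20.457577764106055, 83.10000000000002, -1.980000000000004] [559.66647816  20.44146061  82.74957672] [-0.25215594 -0.08590428 -1.83943972] [0.04390983 0.01711573 0.00486612]
```

View pics/s25.png

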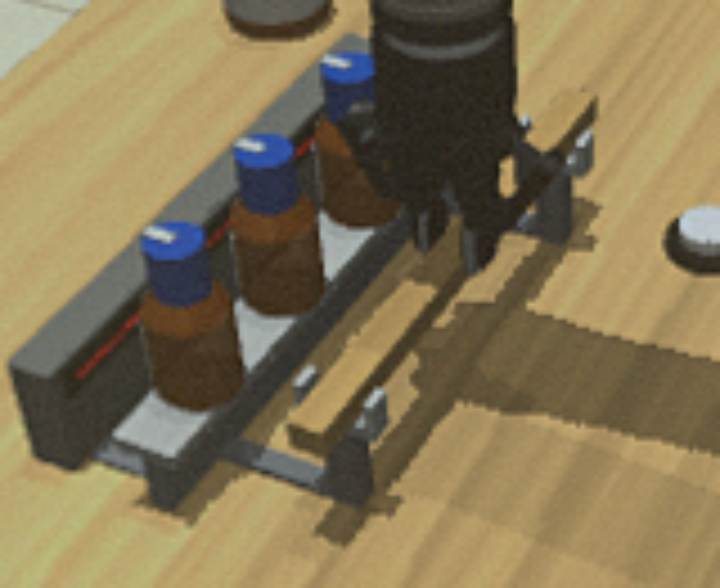

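Emit:
step_arm(plan=[0,0,0,0.05,0,0,10,0,0,0,0.1,0,0,10,0,0,0,0.12,0,0,10,0,0,0,0.12,0,0,10,0,0,0,0.12,0,0,10])

```text
time_s: 34.6
position: [559.9, 20.5, 82.4]
tcp_rot: [0.509, 0.491, -0.508, 0.491]
wrist_force: [-5.7, 0.2, 15.1]
grip_width: 20.4
```

Contact, at about 15 N. I'll ease up a little, open slowly and retreat.

Emit:
step_arm(plan=[0,0,0,-0.05,0,0,10,0,0,0,-0.08,0,0,10,0,0,0,-0.08,0,0,20,0,0,0,-0.08,0,0,25,0,0,0,-0.08,0,0,30,0,0,0,-0.08,0,0,38,0,0,0,-0.08,0,0,46,0,0,0,-0.08,0,0,50,0,0,0,-0.08,0,0,50,0,0,0,-0.8,0,0,50,0,0,0,-2,0,0,50,0,0,0,-3.5,0,0,50,0,0,0,-5,0,0,50,0,0,0,-6.5,0,0,50,0,0,0,-8,0,0,50,0,0,0,-8,0,0,50,0,0,0,-8,0,0,50,0,0,0,-8,0,0,50])

```text
time_s: 36.1
position: [559.3, 20.5, 279.7]
tcp_rot: [-0.508, -0.491, 0.509, -0.491]
wrist_force: [0.4, -0.2, -0.6]
grip_width: 50.1
```

Run:
```python
from h import *
w=snap("wrist","pics/w26.png"); s=snap("side"); cv2.imwrite("pics/s26.png",cv2.resize(s["img"][150:310,190:370],None,fx=4.2,fy=3.7)); sc=snap("scene"); cv2.imwrite("pics/sc26.png",cv2.resize(sc["img"][180:345,235:455],None,fx=3.6,fy=3.6))
print(telemetry.state()["position"])
```

```text
[558.64824998  20.41368205 278.25760742]
```

View pics/s26.png

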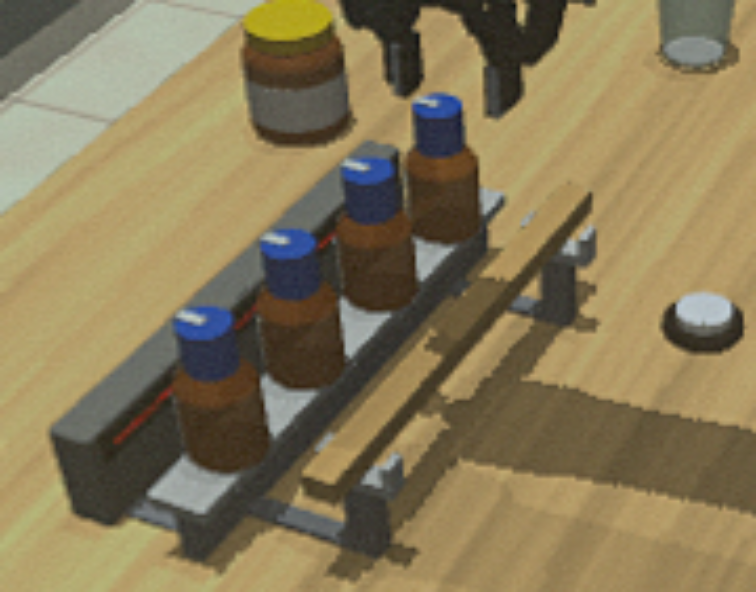

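View pics/w26.png

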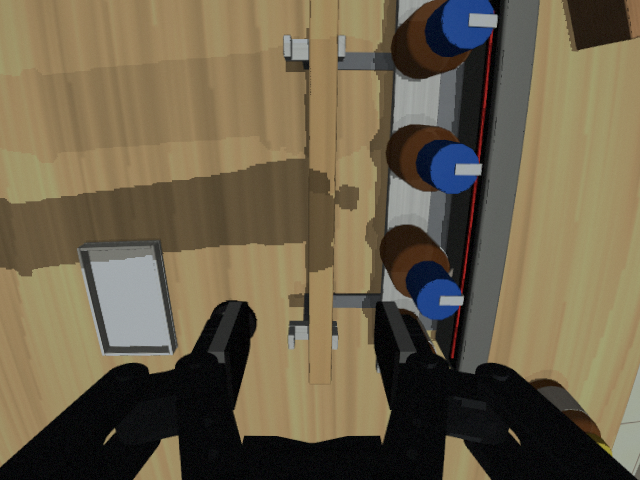

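View pics/sc26.png

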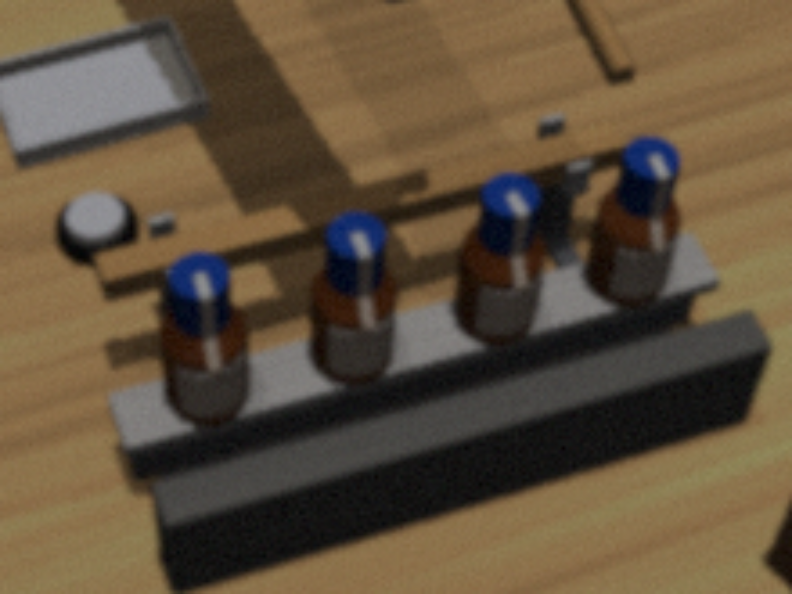

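Run:
```python
from h import *
w=snap("wrist"); s=snap("side")
st=np.array([650.5,17]);a=-.037;Rm=np.array([[np.cos(a),-np.sin(a)],[np.sin(a),np.cos(a)]])
f=lambda c,p,z:(Rm.T@(onz(c,p,z)[:2]-st)).round(1)
print("R end",f(w,(310,384),97),f(w,(331,384),97),"mid",f(w,(309,10),97),f(w,(338,10),97))
print("side L end",f(s,(190+305/4.2,150+483/3.7),97),f(s,(190+340/4.2,150+490/3.7),97),"R end",f(s,(190+577/4.2,150+185/3.7),97))
for p in [(476,168),(470,20),(441,300)]: pass
for i,stt,c in blobs(w,*BLUE,200)[2]: print("cap",f(w,c,170))
print(telemetry.state()["time_s"],telemetry.state()["wrist_force"])
```

```text
R end [ -94.1 -175.1] [ -73.3 -175.1] mid [-95.2 153.7] [-73.6 153.8]
side L end [-80.5 171.1] [-101.  168.] R end [ -83.9 -173.5]
cap [ -2.  132.1]
cap [-2.  46.2]
cap [ -2.7 -46. ]
36.35 [0.23884747 0.58172811 0.07379555]
```

Run:
```python
import cv2,numpy as np
w=cv2.imread("pics/w26.png")
cv2.imwrite("pics/z.png",np.hstack([cv2.resize(w[20:90,265:365],None,fx=4,fy=4),cv2.resize(w[285:355,265:365],None,fx=4,fy=4)]))
```

```text
(no output)
```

View pics/z.png

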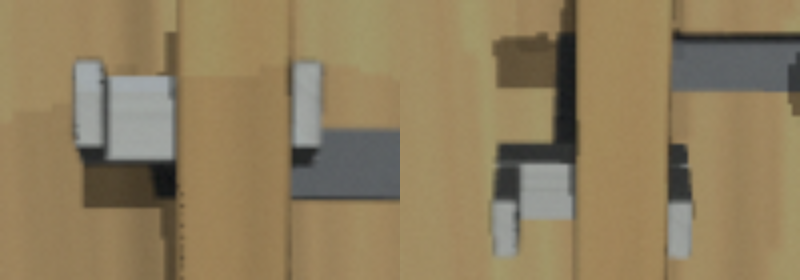

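```bash
python3 -c "
from station import ticket
print(ticket.job_done())"
```

```text
the job is handed in; nothing more can be done
None
```

I finished all three steps and handed the job in at about 36 s on the robot's clock. The hand-in reports no verdict.

- **Bottles:** Four bottles were on the counter. All four stand upright and released on the ledge, about 90 mm apart, with their labels facing the scanner. In the last wrist picture three of the caps measured 2–3 mm off the ledge's centre line. The fourth was hidden by the gripper there, and I only saw it standing correctly in the scene and side views.
- **Scan button:** I pressed it to its stop, with the tool about 6 mm down. The force briefly reached 45 N through the fingertips, above the 40 N limit set for the arm and gripper body. I read that limit as not covering the fingers. The later pictures show the button out again.
- **Guard bar:** It lies down in both forks, level and parallel to the ledge, about 3 mm from centred along it. It rests against the lip nearest the ledge, at roughly -83 to -84 mm in station x by the wrist view, against an allowed -102 to -78 mm. The side view put its two ends at different x, about -91 mm at the left end, but still in range.
- **Bystanders:** The mortar, beaker, spatula and jar show no sign of having moved in the pictures; I did not measure them. The arm ended clear of everything.

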